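# Kit the bushings from behind the jar and the tin

## Robot

A 7-joint arm with a two-finger parallel gripper is mounted at the origin on the work surface. World frame = base frame: x ahead of the robot, y to its left, z up, the work surface at z = 0. Lengths are in m, angles in rad, forces in N, time in s.
With the tool pointing down it reaches from about 0.425 to 0.875 m from the base axis. Payload 4.7 kg.
Tool frame: the origin (TCP) lies between the finger pads; the fingertips stand 22 mm ahead of it and the grasp point (between the pads) lies 3 mm ahead of it; z points along the fingers, y is the line along which they close (so a half turn about z gives the same grasp; the last joint's range is limited). The gripper opens to 87 mm and grips with 3 to 60 N. Pads are 19 mm wide; open, the fingers measure 117 mm over their backs; the gripper's body (75 mm by 190 mm) begins 51 mm behind the grasp point.
Start: joints at [-1.241, 0.321, -0.07, 1.45, 0.023, 1.371, -0.057], TCP at [0.202, 0.618, 0.245] pointing down, gripper open.
Joint ranges: [-2.86, 2.86], [-0.3, 2.09], [-1.38, 1.24], [0.06, 2.45], [-1.56, 4.7], [0.09, 2.05], [-2.69, 2.69]. Speed limits (rad/s): [2.57, 2.57, 3.14, 3.14, 3.14, 3.14, 3.14].

## Interface

Orientations are given as a rotation vector (axis times angle).
In Python, from bench import ctrl gives the robot as it stands. The module is installed in compiled form; this text tells all that it offers.
- The arm moves only by the tool send_rows, never from a script. Its argument "motion" is a list of rows, each an object with "claw": the opening, from -1 (shut) to 1 (fully open); "slide": the shift along the tool's x, y, z in mm, a list of three; "delta_rot": the turn, a rotation vector about the tool's x, y, z in rad, a list of three. In form: [{"claw": claw, "slide": [x, y, z], "delta_rot": [ax, ay, az]}, ...]. A call has 1 to 5 rows; each row is the pose to reach, as a shift and turn from the pose commanded when the call began, along the tool's axes at that moment; what a row does not reach only later rows make up. A row lasts 1/10 s, in which the tool goes at most 50 mm and 8.59 degrees, less where a joint would pass 70% of its speed; a pose out of reach is approached as far as the arm can. A call with a gripper value outside its range is refused whole. The fingers move at their own pace and stop on an object; "grip_force" is the grip in N (left out, the last holds). Time passes only in rows, so rows that repeat a pose let the fingers close. It gives the time, the measured TCP pose, the force, the opening and the grip force at its end, in the units of the state.
- ctrl.get_state(): the state, without advancing time (a new reading comes with each control period).
- ctrl.get_image(name): name is "scene" or "side" or "wrist"; returns a dict with "color" (480x640x3 uint8, blue, green, red), "fx", "fy", "cx", "cy" (pixels), "pose" (4x4, takes a point from camera to world coordinates). Camera axes: x right, y down, z forward; pixel columns grow to the right and rows downward; lengths in m; the calibration is good to about 2 mm. A picture is of the moment at which its call begins. There is no depth.
- ctrl.close_job(): hands the job in; it is judged then, once.
The state is a dict: "time": time; "joint_positions": joint angles; "qd": joint speeds; "joint_torque": joint torques, N m; "position": TCP position; "tool_rot": TCP orientation; "ft_force": force on the tool from outside, world axes, zero at the start; "torque": the same for the moment, N m; "grip_width": opening from 0.0 (shut) to 1.0 (fully open); "grip_force": force on a finger pad.
Only numpy, scipy, OpenCV 4.12 (cv2) and the standard library are available. Lean on these libraries where they do the work, as an engineer would, in place of code of your own. Each camera call takes 0.05 s, during which the arm holds its last target. There are 200 camera calls.

## Task

The two bronze bushings stand at the back of the plywood bay, behind the jar and the tin. First set the jar and the tin upright on the cork mat; then, while those two wait there, put each bushing flange-down into the tote compartment that matches its size. Finally put the jar and the tin back, upright, each on the very spot where it stood at the start, leaving the file, the tape roll and the black case alone.

Things in the scene. Friction and masses are not known exactly. Their poses are not given: they have to be found in the camera images.
- jar: Loose. Round white plastic jar with black lid, 60 mm diameter, 120 mm tall, straight-sided (lid 60 mm too), about 0.35 kg. Origin at the centre of its underside, z up. Starts in the front (robot-side) row of the bay, left or right.
- tin: Loose. Square metal tin with a dark lid, 60 x 60 mm, 120 mm tall, straight-sided, about 0.4 kg. Origin at the centre of its underside, x and y square to its side faces, z up. Starts in the front row of the bay, beside the jar (centres about 90 mm apart).
- bushing_large: Loose. Large bronze bushing on its flange: flange 58 mm diameter, 8 mm thick, at the bottom; above it a tube of 44 mm outer diameter (bore 32); 50 mm tall overall, 0.38 kg. Origin at the centre of its underside, z up. Starts in the back row of the bay, left or right, some 7 mm clear of the jar or tin in front: too close for the gripper until that is moved.
- bushing_small: Loose. Small bronze flanged bushing standing on its flange: flange 40 mm diameter and 8 mm thick at the bottom, tube 28 mm outer diameter (18 mm bore), 50 mm tall overall, about 0.19 kg. Origin at the centre of its underside, z up. Starts in the back row of the bay beside the large one (centres about 100 mm apart).
- bay: Fixed plywood bay, outside 200 (x) by 244 mm (y); floor 12 mm thick; walls 12 mm thick, tops 40 mm above the bench, on both y sides and at +x (back); open at -x, the robot side. Inside 188 mm deep, 220 wide. Origin at the centre of its underside. Front row stands near x = -32 mm, back row near x = +34 mm, both at y = +-45 to 50 mm, on its floor.
- mat: Fixed. Cork mat, the side area: 200 mm (x) by 130 mm (y), 3 mm thick, on one side of the bay (either side). Origin at the centre of its underside. Long enough for the jar and the tin one behind the other along x.
- tote: Fixed shallow grey tote, outside 145 (x) by 84 mm (y), 21 mm tall; walls, divider and floor 5 mm thick (16 mm deep); on the other side of the bay, turned any way. Origin at the centre of its underside. Large compartment 74 x 74 mm, centre x = -30.5 mm, y = 0; small one 56 (x) by 74 mm (y), centre x = +39.5 mm, y = 0; the large flange does not fit it.
- file: Bystander, loose. Hand file lying on the bench between the robot and the bay, 230 mm long along its x, green round handle at -x, 22 mm thick. Origin about mid-length at bench level. Leave alone.
- tape: Bystander, loose. Yellow tape roll lying flat, 90 mm outer diameter, 24 mm tall, beyond and left of the bay. Origin at the centre of its underside. Leave alone.
- caliper_box: Bystander, loose. Flat black case, 70 mm (x) by 190 mm (y), 24 mm tall, beyond and right of the bay. Origin at the centre of its underside. Leave alone.
Mind the look-alikes: they are no part of the job. What is shaped like the bushing_large but green is not meant.

How it is judged:
On the way, in this order (a step that is already met when the one before it is completed fails the run):
1. jar and tin both stand upright and released on the cork mat, with the bushings still in the bay (x of jar in the frame of mat between -0.098 and 0.098 m and y of jar in the frame of mat between -0.063 and 0.063 m and z of jar in the frame of mat between -0.003 and 0.01 m and angle between each of jar, tin's own z axis and vertical below 0.12 rad and x of tin in the frame of mat between -0.098 and 0.098 m and y of tin in the frame of mat between -0.063 and 0.063 m and z of tin in the frame of mat between -0.003 and 0.01 m and linear speed of each of jar, tin below 0.03 m/s and angular speed of each of jar, tin below 0.3 rad/s and contact force between each of jar, tin and the fingers below 0.1 N and distance of each of bushing_large, bushing_small from where it was at the start of the episode below 0.06 m), for 0.2 s.
2. each bushing stands released, flange down, in its own compartment, while the jar and the tin still stand on the mat (x of bushing_large in the frame of tote between -0.0455 and -0.0155 m and y of bushing_large in the frame of tote between -0.02 and 0.02 m and z of bushing_large in the frame of tote between 0 and 0.009 m and angle between each of bushing_large, bushing_small, jar, tin's own z axis and vertical below 0.12 rad and x of bushing_small in the frame of tote between 0.0245 and 0.0545 m and y of bushing_small in the frame of tote between -0.02 and 0.02 m and z of bushing_small in the frame of tote between 0 and 0.009 m and linear speed of each of bushing_large, bushing_small below 0.03 m/s and angular speed of each of bushing_large, bushing_small below 0.3 rad/s and contact force between each of bushing_large, bushing_small and the fingers below 0.1 N and x of jar in the frame of mat between -0.098 and 0.098 m and y of jar in the frame of mat between -0.063 and 0.063 m and z of jar in the frame of mat between -0.003 and 0.01 m and x of tin in the frame of mat between -0.098 and 0.098 m and y of tin in the frame of mat between -0.063 and 0.063 m and z of tin in the frame of mat between -0.003 and 0.01 m), for 0.2 s.
At the end, for the whole second after the job is handed in: Each bushing stands flange-down on the floor of its matching compartment (within 15 mm along, 20 mm across the tote of its centre); the jar and the tin each stand upright within 15 mm of where they started; all are released and at rest (x of bushing_large in the frame of tote between -0.0455 and -0.0155 m and y of bushing_large in the frame of tote between -0.02 and 0.02 m and z of bushing_large in the frame of tote between 0 and 0.009 m and angle between each of bushing_large, bushing_small, jar, tin's own z axis and vertical below 0.12 rad and x of bushing_small in the frame of tote between 0.0245 and 0.0545 m and y of bushing_small in the frame of tote between -0.02 and 0.02 m and z of bushing_small in the frame of tote between 0 and 0.009 m and distance of each of jar, tin from where it was at the start of the episode below 0.015 m and linear speed of each of bushing_large, bushing_small, jar, tin below 0.03 m/s and angular speed of each of bushing_large, bushing_small, jar, tin below 0.3 rad/s); the robot touches nothing.
It fails at once if the file is shifted by more than 30 mm (distance of file from where it was at the start of the episode above 0.03 m).
It fails at once if the tape roll is shifted by more than 30 mm (distance of tape from where it was at the start of the episode above 0.03 m).
It fails at once if the black case is shifted by more than 30 mm (distance of caliper_box from where it was at the start of the episode above 0.03 m).
It also fails if it takes over 144 s, if anything falls off the work surface, if the arm or the gripper's body presses on something with over 40 N, if the wrist force passes 120 N, or if a joint passes its speed limit or range.

## Working session

There is one attempt and no reset: what is moved stays moved. The work goes in short steps, Python scripts to look and compute and a tool call to move; the robot and the scene stay as the last step left them, time stands still between calls to the robot, and variables do not carry over. Pictures are saved under pics/ and viewed, at most 14 in all, crops included, and the job is handed in when it is done.

Besides the shell and the picture viewer there is one more tool, called after "Request:" by a JSON object that holds its "op" and its "data", one argument or row to a line. send_rows: Moves the arm, as the interface text tells. Its arguments: {"type":"object","properties":{"motion":{"type":"array","items":{"type":"object","properties":{"claw":{"type":"number"},"slide":{"type":"array","items":{"type":"number"}},"delta_rot":{"type":"array","items":{"type":"number"}}}}},"grip_force":{"type":"number"}},"required":["motion"]}

```bash
mkdir -p pics; cat > h.py <<'E'
import numpy as np, cv2, pickle
from bench import ctrl
from scipy.spatial.transform import Rotation as R
def snap(n,f):
    im=ctrl.get_image(n); cv2.imwrite(f'pics/{f}.png',im['color']); pickle.dump(im,open(f'pics/{f}.pkl','wb')); return im
def load(f): return pickle.load(open(f'pics/{f}.pkl','rb'))
def ray(im,u,v,z):
    d=np.array([(u-im['cx'])/im['fx'],(v-im['cy'])/im['fy'],1.]); T=np.array(im['pose'])
    w=T[:3,:3]@d; o=T[:3,3]; return o+w*(z-o[2])/w[2]
def proj(im,p):
    T=np.array(im['pose']); c=T[:3,:3].T@(np.asarray(p,float)-T[:3,3]); return np.array([im['fx']*c[0]/c[2]+im['cx'],im['fy']*c[1]/c[2]+im['cy']])
def togo(p,yaw=None):
    """shift (mm, tool axes) and z-turn to TCP position p and tool y-axis heading yaw"""
    s=ctrl.get_state(); r=R.from_rotvec(s['tool_rot']); M=r.as_matrix()
    print('pos',np.round(s['position'],4),'M',np.round(M,3).tolist(),'t',s['time'])
    print('slide',np.round(M.T@(np.array(p)-s['position'])*1000,1))
E
python3 - <<'E'
from h import *
for n in('scene','side','wrist'):
    im=snap(n,n+'0'); print(n,np.round(im['pose'],3).tolist(),im['fx'],im['fy'],im['cx'],im['cy'])
print(ctrl.get_state())
E
```

```text
scene [[0.304, 0.603, -0.738, 1.364], [0.953, -0.198, 0.231, -0.261], [-0.007, -0.773, -0.635, 0.722], [0.0, 0.0, 0.0, 1.0]] 566.6829621029449 566.6829621029449 317.92705380864544 247.78636711592623
side [[0.707, -0.498, 0.503, -0.014], [-0.708, -0.494, 0.506, -0.607], [-0.003, -0.713, -0.701, 0.884], [0.0, 0.0, 0.0, 1.0]] 532.5303210866296 532.5303210866296 327.83091984318924 240.29241911807614
wrist [[0.31, 0.922, 0.233, 0.138], [0.951, -0.3, -0.077, 0.638], [-0.001, 0.246, -0.969, 0.385], [0.0, 0.0, 0.0, 1.0]] 352.2750122157402 352.2750122157402 319.1537605242391 241.3010660346698
{'time': 0.15, 'joint_positions': array([-1.24090421,  0.32165088, -0.07007688,  1.45137558,  0.02261328,
        1.37081471, -0.05692497]), 'qd': array([-0.00020654, -0.00058106, -0.00035338, -0.00370611,  0.00065908,
       -0.00161302, -0.00036086]), 'joint_torque': array([ 4.70492869e-04, -4.91790104e+01, -4.04143129e-01, -3.12878680e+01,
       -6.38189446e-02,  4.04700253e-02,  1.24764138e-04]), 'position': array([0.20180255, 0.61747713, 0.24372352]), 'tool_rot': array([-4.93975158e-01, -3.10238265e+00,  2.28792005e-03]), 'ft_force': array([ 0.42896508,  0.03654248, -0.06076189]), 'torque': array([0.03628534, 0.07321943, 0.03448429]), 'grip_force': 0.0, 'grip_width': 1.000362473206712}
```

View pics/scene0.png

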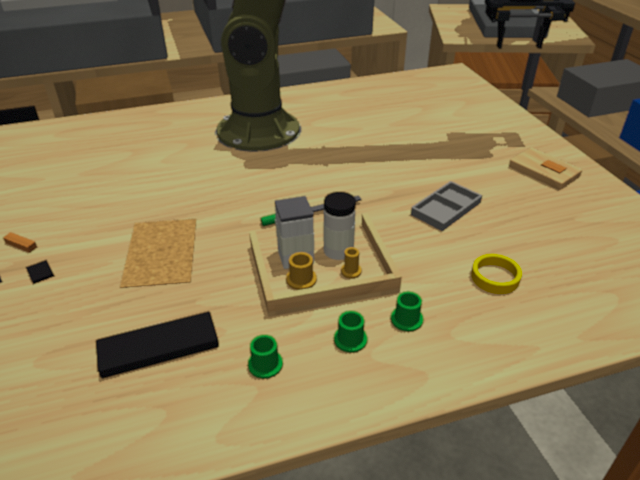

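View pics/side0.png

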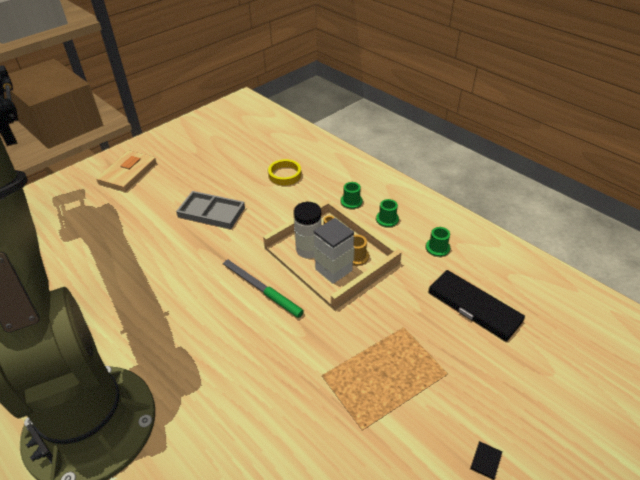

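Candidates, scene pixels: bronze large (301,270) and bronze small (351,262). The look-alikes are green flanged bushings at (265,356), (351,331) and (408,311). I choose the two bronze ones and will check them in one close crop.

```bash
python3 - <<'E'
from h import *
im=load('scene0'); s=load('side0')
cv2.imwrite('pics/c1.png',cv2.resize(im['color'][180:312,240:400],None,fx=4.5,fy=4.5,interpolation=cv2.INTER_CUBIC))
a=cv2.resize(im['color'][175:235,400:490],None,fx=4.4,fy=4.4,interpolation=cv2.INTER_CUBIC)
b=cv2.resize(s['color'][185:235,170:250],None,fx=4.95,fy=4.95,interpolation=cv2.INTER_CUBIC)
w=max(a.shape[1],b.shape[1]); P=lambda x:cv2.copyMakeBorder(x,0,0,0,w-x.shape[1],0)
cv2.imwrite('pics/c2.png',np.vstack([P(a),P(b)])); print(a.shape,b.shape)
for n,u,v,z in[('jarlid',340,203,.132),('tinlid',294,208,.132),('L',301,260,.062),('S',351,252,.062),('mat',160,252,.003),('tote',447,203,.021),('tape',497,273,.02)]: print(n,ray(im,u,v,z).round(3))
for n,u,v,z in[('jarlid',308,211,.132),('tinlid',334,232,.132),('mat',385,377,.003),('tote',211,209,.021)]: print(n,ray(s,u,v,z).round(3))
E
```

```text
(264, 396, 3) (248, 396, 3)
jarlid [0.569 0.03  0.132]
tinlid [ 0.558 -0.054  0.132]
L [ 0.62  -0.061  0.062]
S [0.627 0.032 0.062]
mat [ 0.443 -0.302  0.003]
tote [0.491 0.303 0.021]
tape [0.721 0.286 0.02 ]
jarlid [0.558 0.028 0.132]
tinlid [ 0.551 -0.057  0.132]
mat [ 0.435 -0.306  0.003]
tote [0.48  0.296 0.021]
```

View pics/c1.png

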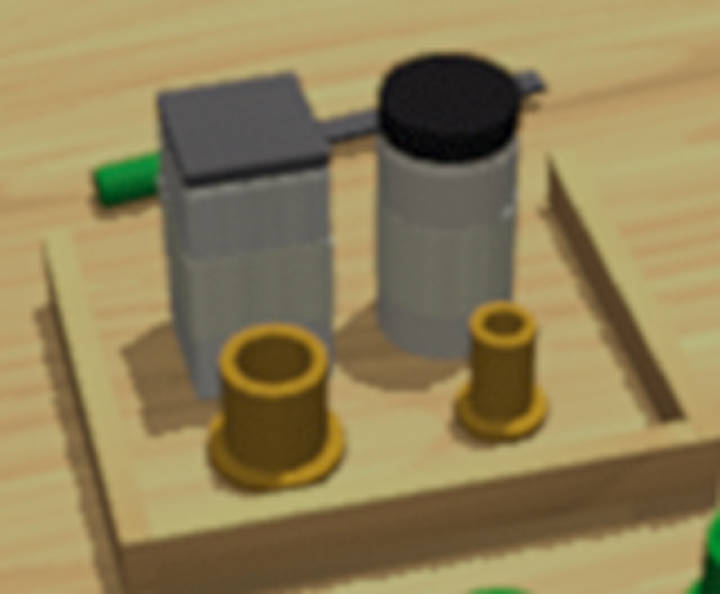

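View pics/c2.png

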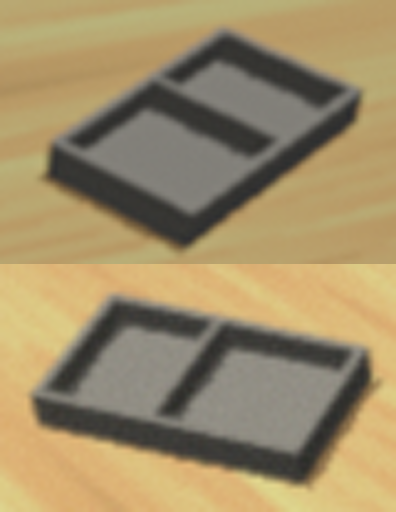

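The crop shows the large bronze bushing at crop (274,360) rim and the small one at (503,324), both standing on flanges behind the tin and jar. The tote is clear, its large compartment being the nearer one in the scene view. Next is a side crop, so I can fit from both views.

```bash
python3 - <<'E'
from h import *
s=load('side0')
cv2.imwrite('pics/c3.png',cv2.resize(s['color'][195:310,255:410],None,fx=5,fy=5,interpolation=cv2.INTER_CUBIC))
E
```

```text
(no output)
```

View pics/c3.png

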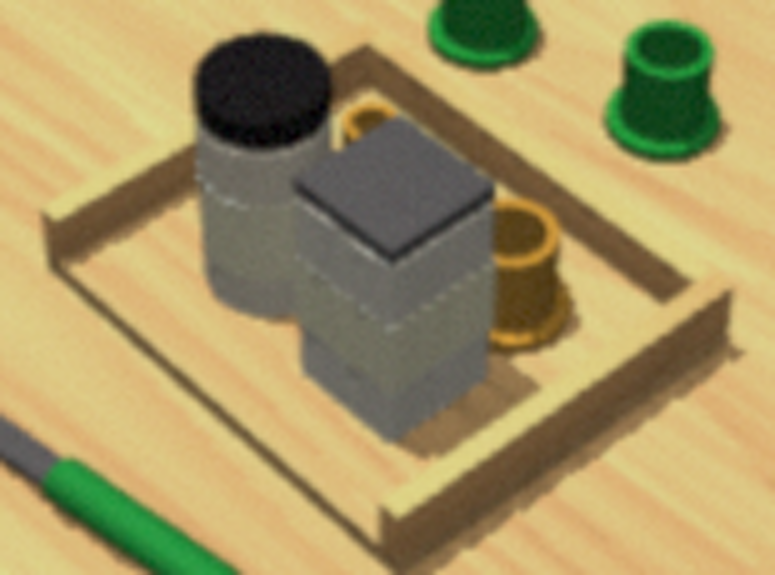

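The side crop shows the tin lid corners at (296,183), (395,120), (494,185), (394,248). The jar lid spans columns 194–332 with its top at row 33.

```bash
cat > fit.py <<'E'
from h import *
from scipy.optimize import least_squares
A=load('scene0');B=load('side0')
px=lambda c,k,o:(np.array(c)+.5)/k-.5+np.array(o)
a=lambda *c:(A,px(c,4.5,(240,180))); b=lambda *c:(B,px(c,5,(255,195)))
a2=lambda *c:(A,px(c,4.4,(400,175))); b2=lambda u,v:(B,px((u,v-264),4.95,(170,185)))
def rect(name,obs,z,p0):
    # obs: ((cam,pix),(lx,ly)); fit per-view and joint
    for sel,l in((None,'both'),(id(A),'scene'),(id(B),'side')):
        O=[o for o in obs if sel is None or id(o[0][0])==sel]
        f=lambda p:np.concatenate([proj(o[0][0],[*(p[:2]+R.from_euler('z',p[2]).as_matrix()[:2,:2]@np.array(o[1])),z])-o[0][1] for o in O])
        r=least_squares(f,p0,x_scale=[.1,.1,.1]); print(name,l,r.x.round(4),'rms',np.sqrt(np.mean(r.fun**2)).round(2))
def circ(name,cam,z,rad,p0,**e):
    t=np.linspace(0,2*np.pi,90)
    def f(p):
        q=np.array([proj(cam,[p[0]+rad*np.cos(i),p[1]+rad*np.sin(i),z]) for i in t])
        m=dict(l=q[:,0].min(),r=q[:,0].max(),t=q[:,1].min(),b=q[:,1].max()); return [m[k]-v for k,v in e.items()]
    r=least_squares(f,p0); print(name,r.x.round(4),'rms',np.sqrt(np.mean(r.fun**2)).round(2))
cx=lambda c:(c+.5)/4.5-.5+240; cy=lambda c:(c+.5)/4.5-.5+180
dx=lambda c:(c+.5)/5-.5+255; dy=lambda c:(c+.5)/5-.5+195
if __name__=='__main__':
    h=.03
    rect('tin',[(a(158,93),(-h,-h)),(a(296,73),(-h,h)),(a(328,153),(h,h)),(a(183,174),(h,-h)),(b(296,183),(-h,h)),(b(395,120),(h,h)),(b(494,185),(h,-h)),(b(394,248),(-h,-h))],.132,[.56,-.055,0])
    circ('jar A',A,.132,.03,[.56,.03],l=cx(380),r=cx(518),t=cy(53)); circ('jar B',B,.132,.03,[.56,.03],l=dx(194),r=dx(332),t=dy(33))
    circ('L A',A,.062,.022,[.62,-.06],l=cx(219),r=cx(329),t=cy(324),b=cy(396)); circ('L B',B,.062,.022,[.62,-.06],r=dx(560),t=dy(197),b=dy(268))
    circ('S A',A,.062,.014,[.62,.03],l=cx(470),r=cx(537),t=cy(301),b=cy(347)); circ('S B',B,.062,.014,[.62,.03],l=dx(342),t=dy(102))
    rect('bay',[(a(122,545),(.1,-.122)),(a(720,435),(.1,.122)),(b(42,213),(-.1,.122)),(b(367,45),(.1,.122)),(b(732,290),(.1,-.122))],.04,[.59,-.01,0])
    u,w=.0725,.042
    # large compartment (-x end) is lower-left in scene, right in side
    rect('tote',[(a2(50,150),(-u,-w)),(a2(190,216),(-u,w)),(a2(362,92),(u,w)),(a2(222,28),(u,-w)),(b2(112,297),(u,w)),(b2(372,348),(-u,w)),(b2(305,458),(-u,-w)),(b2(33,395),(u,-w))],.021,[.486,.3,2.])
    hsv=lambda c:cv2.cvtColor(c['color'],cv2.COLOR_BGR2HSV)
    for c,n,(x0,x1,y0,y1) in((A,'A',(118,202,212,292)),(B,'B',(315,452,322,432))):
        H=hsv(c)[y0:y1,x0:x1]; print(n,'border S',H[0,:,1].mean(),'centre',H[20:-20,30:-30].reshape(-1,3).mean(0))
    rect('mat',[((A,np.array([140,220.5])),(-.1,-.065)),((A,np.array([197,220])),(-.1,.065)),((A,np.array([191,283])),(.1,.065)),((A,np.array([122,286])),(.1,-.065)),
      ((B,np.array([323,378])),(-.1,.065)),((B,np.array([404,330])),(.1,.065)),((B,np.array([446,373])),(.1,-.065)),((B,np.array([365,426])),(-.1,-.065))],.003,[.44,-.304,0])
E
python3 fit.py
```

```text
tin both [ 0.553  -0.0541 -0.0474] rms 0.85
tin scene [ 0.5534 -0.0539 -0.0742] rms 0.55
tin side [ 0.5523 -0.0549 -0.0154] rms 0.88
jar A [0.5607 0.0315] rms 0.91
jar B [0.5588 0.0304] rms 0.2
L A [ 0.6186 -0.0612] rms 0.05
L B [ 0.6183 -0.0614] rms 0.06
S A [0.6262 0.0332] rms 0.23
S B [0.6266 0.032 ] rms 0.0
bay both [ 0.5852 -0.015  -0.0524] rms 1.42
bay scene [ 0.5861 -0.014  -0.052 ] rms 0.65
bay side [ 0.5831 -0.0169 -0.06  ] rms 1.56
tote both [0.4851 0.3051 1.9672] rms 21.97
tote scene [0.4763 0.307  0.5606] rms 23.16
tote side [0.4889 0.3064 2.5044] rms 17.36
A border S 106.91666666666667 centre [ 18.078125   147.30833333 172.43958333]
B border S 114.7956204379562 centre [ 16.75454545 143.01261596 204.18571429]
mat both [ 0.4398 -0.2995 -0.2012] rms 2.55
mat scene [ 0.439  -0.2958 -0.2274] rms 1.54
mat side [ 0.4399 -0.3027 -0.1829] rms 2.43
```

```bash
python3 - <<'E'
from fit import *
u,w=.0725,.042
rect('tote',[(a2(50,150),(-u,w)),(a2(190,216),(-u,-w)),(a2(362,92),(u,-w)),(a2(222,28),(u,w)),(b2(112,297),(u,-w)),(b2(372,348),(-u,-w)),(b2(305,458),(-u,w)),(b2(33,395),(u,w))],.021,[.486,.3,2.2])
for n,c in(('A',A),('B',B)): # mat model overlay check
    M=R.from_euler('z',-.2).as_matrix()[:2,:2]
    print(n,[proj(c,[*(np.array([.44,-.302])+M@np.array(q)),.003]).round(0).tolist() for q in((-.1,-.065),(-.1,.065),(.1,.065),(.1,-.065))])
togo([.553,-.054,.245])
E
```

```text
tote both [0.4861 0.3048 2.0548] rms 0.48
tote scene [0.4862 0.3052 2.052 ] rms 0.49
tote side [0.4854 0.3035 2.0586] rms 0.36
A [[134.0, 223.0], [196.0, 219.0], [190.0, 282.0], [118.0, 288.0]]
B [[363.0, 430.0], [322.0, 375.0], [404.0, 326.0], [449.0, 373.0]]
pos [0.2018 0.6175 0.2437] M [[-0.951, 0.311, -0.0], [0.311, 0.951, -0.001], [-0.0, -0.001, -1.0]] t 0.15
slide [-5.424e+02 -5.292e+02 -4.000e-01]
```

Request:
{"op": "send_rows", "data": {
  "motion": [
    {"claw": 1, "slide": [-34, -33.5, 0], "delta_rot": [0, 0, 0.13]},
    {"claw": 1, "slide": [-68, -67, 0], "delta_rot": [0, 0, 0.26]},
    {"claw": 1, "slide": [-102, -100.5, 0], "delta_rot": [0, 0, 0.39]},
    {"claw": 1, "slide": [-136, -134, 0], "delta_rot": [0, 0, 0.52]},
    {"claw": 1, "slide": [-170, -167.5, 0], "delta_rot": [0, 0, 0.65]}
  ]
}}

```text
time: 0.65
position: [0.312, 0.4039, 0.2443]
tool_rot: [-1.466, -2.778, 0.0]
ft_force: [-0.5, -0.1, 0.7]
grip_width: 0.996
grip_force: 0.0
```

```bash
python3 -c "
from h import *
togo([.553,-.054,.245])"
```

```text
pos [0.312  0.4039 0.2443] M [[-0.564, 0.825, -0.0], [0.825, 0.564, -0.0], [0.0, -0.0, -1.0]] t 0.65
slide [-514.   -59.5   -0.7]
```

Request:
{"op": "send_rows", "data": {
  "motion": [
    {"claw": 1, "slide": [-48, -5.6, 0], "delta_rot": [0, 0, 0.13]},
    {"claw": 1, "slide": [-96, -11.2, 0], "delta_rot": [0, 0, 0.26]},
    {"claw": 1, "slide": [-144, -16.8, 0], "delta_rot": [0, 0, 0.39]},
    {"claw": 1, "slide": [-192, -22.4, 0], "delta_rot": [0, 0, 0.52]},
    {"claw": 1, "slide": [-240, -28, 0], "delta_rot": [0, 0, 0.65]}
  ]
}}

```text
time: 1.15
position: [0.4254, 0.1906, 0.2446]
tool_rot: [-2.276, -2.165, -0.001]
ft_force: [0.2, 0.9, 0.4]
grip_width: 1.0
grip_force: 0.0
```

Request:
{"op": "send_rows", "data": {
  "motion": [
    {"claw": 1, "slide": [-42, 25, 0], "delta_rot": [0, 0, 0]},
    {"claw": 1, "slide": [-84, 50, 0], "delta_rot": [0, 0, 0]},
    {"claw": 1, "slide": [-126, 75, 0], "delta_rot": [0, 0, 0]},
    {"claw": 1, "slide": [-168, 100, 0], "delta_rot": [0, 0, 0]},
    {"claw": 1, "slide": [-210, 125, 0], "delta_rot": [0, 0, 0]}
  ]
}}

```text
time: 1.65
position: [0.5409, -0.0246, 0.2447]
tool_rot: [-2.27, -2.171, -0.001]
ft_force: [0.7, 0.9, 0.6]
grip_width: 0.999
grip_force: 0.0
```

```bash
python3 - <<'E'
from h import *
togo([.553,-.054,.245])
s=ctrl.get_state();print(s['joint_positions'].round(2))
im=snap('wrist','w1')
for n,p in(('tin',[.553,-.054,.132]),('jar',[.5597,.031,.132]),('L',[.6185,-.0613,.062]),('S',[.6264,.0327,.062])): print(n,proj(im,p).round(0))
E
```

```text
pos [ 0.5409 -0.0246  0.2447] M [[0.045, 0.999, 0.001], [0.999, -0.045, 0.001], [0.001, 0.001, -1.0]] t 1.65
slide [-28.8  13.4  -0.3]
[-0.58  0.09  0.62  1.74 -0.05  1.33  0.  ]
tin [336. 280.]
jar [342. 167.]
L [401. 259.]
S [412. 158.]
```

View pics/w1.png

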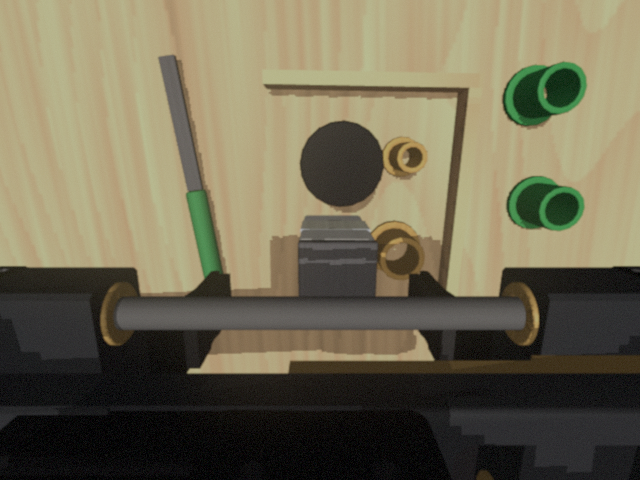

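The wrist view agrees with the fit. The jar lid is at (342,164), the large rim at (402,256) and the small rim at (410,157). The tin faces are square to the tool, so I grasp it.

Request:
{"op": "send_rows", "data": {
  "motion": [
    {"claw": 1, "slide": [-29, 13, 0], "delta_rot": [0, 0, 0]},
    {"claw": 1, "slide": [-29, 13, 40], "delta_rot": [0, 0, 0]},
    {"claw": 1, "slide": [-29, 13, 80], "delta_rot": [0, 0, 0]},
    {"claw": 1, "slide": [-29, 13, 120], "delta_rot": [0, 0, 0]},
    {"claw": 1, "slide": [-29, 13, 141], "delta_rot": [0, 0, 0]}
  ]
}}

```text
time: 2.2
position: [0.5496, -0.052, 0.0999]
tool_rot: [-2.268, -2.168, 0.006]
ft_force: [-0.4, 0.3, -0.5]
grip_width: 1.001
grip_force: 0.0
```

Request:
{"op": "send_rows", "data": {
  "motion": [
    {"claw": 1, "slide": [0, 0, 0], "delta_rot": [0, 0, 0]},
    {"claw": 0.5, "slide": [0, 0, 0], "delta_rot": [0, 0, 0]},
    {"claw": 0.2, "slide": [0, 0, 0], "delta_rot": [0, 0, 0]},
    {"claw": 0, "slide": [0, 0, 0], "delta_rot": [0, 0, 0]},
    {"claw": -0.2, "slide": [0, 0, 0], "delta_rot": [0, 0, 0]}
  ],
  "grip_force": 30
}}

```text
time: 2.7
position: [0.5529, -0.0523, 0.1048]
tool_rot: [2.27, 2.17, 0.003]
ft_force: [1.3, 1.1, 0.3]
grip_width: 0.72
grip_force: 0.0
```

Request:
{"op": "send_rows", "data": {
  "motion": [
    {"claw": -1, "slide": [0, 0, 0], "delta_rot": [0, 0, 0]},
    {"claw": -1, "slide": [0, 0, 0], "delta_rot": [0, 0, 0]},
    {"claw": -1, "slide": [0, 0, 0], "delta_rot": [0, 0, 0]},
    {"claw": -1, "slide": [0, 0, 0], "delta_rot": [0, 0, 0]},
    {"claw": -1, "slide": [0, 0, 0], "delta_rot": [0, 0, 0]}
  ],
  "grip_force": 30
}}

```text
time: 3.2
position: [0.5529, -0.0524, 0.1046]
tool_rot: [2.27, 2.17, 0.003]
ft_force: [0.7, 2.0, 6.9]
grip_width: 0.686
grip_force: 30.0
```

Request:
{"op": "send_rows", "data": {
  "motion": [
    {"claw": -1, "slide": [0, 0, -10], "delta_rot": [0, 0, 0]},
    {"claw": -1, "slide": [0, 0, -40], "delta_rot": [0, 0, 0]},
    {"claw": -1, "slide": [0, 0, -70], "delta_rot": [0, 0, 0]},
    {"claw": -1, "slide": [-20, -3.6, -75], "delta_rot": [0, 0, 0]},
    {"claw": -1, "slide": [-50, -9, -75], "delta_rot": [0, 0, 0]}
  ]
}}

```text
time: 3.7
position: [0.5414, -0.1001, 0.1796]
tool_rot: [-2.266, -2.176, -0.003]
ft_force: [-0.2, 0.1, -4.8]
grip_width: 0.689
grip_force: 30.0
```

Request:
{"op": "send_rows", "data": {
  "motion": [
    {"claw": -1, "slide": [-40, -7, 0], "delta_rot": [0, 0, 0]},
    {"claw": -1, "slide": [-80, -14, 0], "delta_rot": [0, 0, 0]},
    {"claw": -1, "slide": [-120, -22, 0], "delta_rot": [0, 0, 0]},
    {"claw": -1, "slide": [-160, -29, 0], "delta_rot": [0, 0, 0]},
    {"claw": -1, "slide": [-190, -34, 0], "delta_rot": [0, 0, 0]}
  ]
}}

```text
time: 4.2
position: [0.496, -0.2929, 0.1781]
tool_rot: [-2.273, -2.167, 0.003]
ft_force: [0.6, 1.1, -4.5]
grip_width: 0.685
grip_force: 30.0
```

Request:
{"op": "send_rows", "data": {
  "motion": [
    {"claw": -1, "slide": [-15, -3, 0], "delta_rot": [0, 0, 0]},
    {"claw": -1, "slide": [-23, -4, 0], "delta_rot": [0, 0, 0]},
    {"claw": -1, "slide": [-23, -4, 25], "delta_rot": [0, 0, 0]},
    {"claw": -1, "slide": [-23, -4, 55], "delta_rot": [0, 0, 0]},
    {"claw": -1, "slide": [-23, -4, 70], "delta_rot": [0, 0, 0]}
  ]
}}

```text
time: 4.7
position: [0.4921, -0.3106, 0.1056]
tool_rot: [-2.265, -2.169, 0.001]
ft_force: [-0.4, 1.1, -4.4]
grip_width: 0.685
grip_force: 30.0
```

```bash
python3 - <<'E'
from h import *
togo([.494,-.313,.0965])
s=ctrl.get_state();print(s['joint_positions'].round(2),s['ft_force'],s['grip_width'],s['grip_force'])
E
```

```text
pos [ 0.4921 -0.3106  0.1056] M [[0.043, 0.999, -0.004], [0.999, -0.043, 0.003], [0.003, -0.004, -1.0]] t 4.7
slide [-2.3  2.   9.1]
[-0.12  0.36  0.77  1.81 -0.28  1.09  0.7 ] [-0.41943084  1.14202866 -4.38834434] 0.6854641440308609 29.979161167284474
```

Request:
{"op": "send_rows", "data": {
  "motion": [
    {"claw": -1, "slide": [0, 0, 3], "delta_rot": [0, 0, 0]},
    {"claw": -1, "slide": [0, 0, 6], "delta_rot": [0, 0, 0]},
    {"claw": -1, "slide": [0, 0, 9], "delta_rot": [0, 0, 0]},
    {"claw": -1, "slide": [0, 0, 10], "delta_rot": [0, 0, 0]},
    {"claw": -1, "slide": [0, 0, 10], "delta_rot": [0, 0, 0]}
  ]
}}

```text
time: 5.2
position: [0.4937, -0.3132, 0.0992]
tool_rot: [2.27, 2.17, 0.001]
ft_force: [0.5, -0.1, -4.5]
grip_width: 0.689
grip_force: 30.0
```

Request:
{"op": "send_rows", "data": {
  "motion": [
    {"claw": -1, "slide": [0, 0, 1], "delta_rot": [0, 0, 0]},
    {"claw": -1, "slide": [0, 0, 2], "delta_rot": [0, 0, 0]},
    {"claw": -1, "slide": [0, 0, 3], "delta_rot": [0, 0, 0]},
    {"claw": -1, "slide": [0, 0, 3], "delta_rot": [0, 0, 0]}
  ]
}}

```text
time: 5.6
position: [0.4934, -0.3131, 0.0957]
tool_rot: [2.271, 2.171, 0.0]
ft_force: [1.1, 0.6, -2.5]
grip_width: 0.688
grip_force: 30.0
```

Request:
{"op": "send_rows", "data": {
  "motion": [
    {"claw": 0.5, "slide": [0, 0, 0], "delta_rot": [0, 0, 0]},
    {"claw": 1, "slide": [0, 0, 0], "delta_rot": [0, 0, 0]},
    {"claw": 1, "slide": [0, 0, 0], "delta_rot": [0, 0, 0]},
    {"claw": 1, "slide": [0, 0, 0], "delta_rot": [0, 0, 0]},
    {"claw": 1, "slide": [0, 0, -30], "delta_rot": [0, 0, 0]}
  ]
}}

```text
time: 6.1
position: [0.4911, -0.3113, 0.1226]
tool_rot: [-2.266, -2.167, 0.005]
ft_force: [-0.3, 0.5, -0.7]
grip_width: 0.972
grip_force: 0.0
```

Request:
{"op": "send_rows", "data": {
  "motion": [
    {"claw": 1, "slide": [0, 0, -45], "delta_rot": [0, 0, 0]},
    {"claw": 1, "slide": [20, 3, -85], "delta_rot": [0, 0, 0]},
    {"claw": 1, "slide": [60, 9, -95], "delta_rot": [0, 0, 0]},
    {"claw": 1, "slide": [105, 15, -95], "delta_rot": [0, 0, 0]},
    {"claw": 1, "slide": [150, 22, -95], "delta_rot": [0, 0, 0]}
  ]
}}

```text
time: 6.6
position: [0.5224, -0.1632, 0.2216]
tool_rot: [2.271, 2.168, 0.003]
ft_force: [0.9, 0.2, -0.3]
grip_width: 1.002
grip_force: 0.0
```

Request:
{"op": "send_rows", "data": {
  "motion": [
    {"claw": 1, "slide": [45, 6, 0], "delta_rot": [0, 0, 0]},
    {"claw": 1, "slide": [90, 13, 0], "delta_rot": [0, 0, 0]},
    {"claw": 1, "slide": [135, 19, 0], "delta_rot": [0, 0, 0]},
    {"claw": 1, "slide": [175, 25, 0], "delta_rot": [0, 0, 0]},
    {"claw": 1, "slide": [196, 28, 0], "delta_rot": [0, 0, 0]}
  ]
}}

```text
time: 7.1
position: [0.5591, 0.0353, 0.2206]
tool_rot: [-2.264, -2.176, -0.002]
ft_force: [1.0, -0.0, -0.4]
grip_width: 0.996
grip_force: 0.0
```

```bash
python3 - <<'E'
from h import *
togo([.5597,.031,.104])
im=snap('scene','s2'); cv2.imwrite('pics/s2c.png',cv2.resize(im['color'][130:330,90:410],None,fx=2.4,fy=2.4))
E
```

```text
pos [0.5591 0.0353 0.2206] M [[0.04, 0.999, 0.0], [0.999, -0.04, 0.002], [0.002, 0.0, -1.0]] t 7.1
slide [ -4.5   0.8 116.6]
```

View pics/s2c.png

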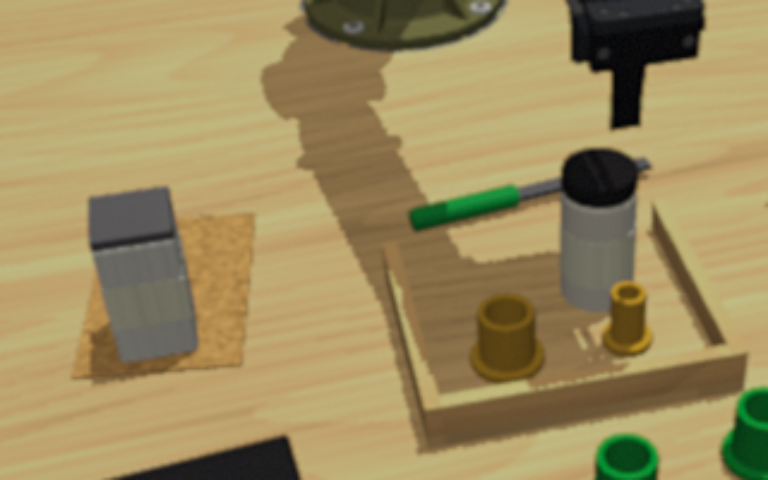

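The tin stands upright on the mat (crop 145,275), and both bushings and the jar are undisturbed. The jar is next.

Request:
{"op": "send_rows", "data": {
  "motion": [
    {"claw": 1, "slide": [0, 0, 0], "delta_rot": [0, 0, 0]},
    {"claw": 1, "slide": [0, 0, 40], "delta_rot": [0, 0, 0]},
    {"claw": 1, "slide": [0, 0, 80], "delta_rot": [0, 0, 0]},
    {"claw": 1, "slide": [0, 0, 110], "delta_rot": [0, 0, 0]},
    {"claw": 1, "slide": [0, 0, 117], "delta_rot": [0, 0, 0]}
  ]
}}

```text
time: 7.65
position: [0.556, 0.0278, 0.1004]
tool_rot: [-2.272, -2.166, 0.009]
ft_force: [-0.6, 0.3, -0.1]
grip_width: 1.0
grip_force: 0.0
```

Request:
{"op": "send_rows", "data": {
  "motion": [
    {"claw": 1, "slide": [0, 0, 0], "delta_rot": [0, 0, 0]},
    {"claw": 0.5, "slide": [0, 0, 0], "delta_rot": [0, 0, 0]},
    {"claw": 0.2, "slide": [0, 0, 0], "delta_rot": [0, 0, 0]},
    {"claw": 0, "slide": [0, 0, 0], "delta_rot": [0, 0, 0]},
    {"claw": -0.2, "slide": [0, 0, 0], "delta_rot": [0, 0, 0]}
  ],
  "grip_force": 30
}}

```text
time: 8.15
position: [0.5594, 0.0305, 0.1045]
tool_rot: [2.27, 2.171, 0.003]
ft_force: [0.6, -0.8, 0.9]
grip_width: 0.723
grip_force: 0.0
```

Request:
{"op": "send_rows", "data": {
  "motion": [
    {"claw": -1, "slide": [0, 0, 0], "delta_rot": [0, 0, 0]},
    {"claw": -1, "slide": [0, 0, 0], "delta_rot": [0, 0, 0]},
    {"claw": -1, "slide": [0, 0, 0], "delta_rot": [0, 0, 0]},
    {"claw": -1, "slide": [0, 0, 0], "delta_rot": [0, 0, 0]}
  ],
  "grip_force": 30
}}

```text
time: 8.55
position: [0.5592, 0.0305, 0.1043]
tool_rot: [2.27, 2.171, 0.001]
ft_force: [-0.9, -0.2, 5.5]
grip_width: 0.682
grip_force: 30.0
```

```bash
python3 -c "
from h import *
togo([.386,-.291,.18])"
```

```text
pos [0.5592 0.0305 0.1043] M [[0.045, 0.999, 0.001], [0.999, -0.045, 0.0], [0.0, 0.001, -1.0]] t 8.55
slide [-328.9 -158.6  -76. ]
```

Request:
{"op": "send_rows", "data": {
  "motion": [
    {"claw": -1, "slide": [0, 0, -10], "delta_rot": [0, 0, 0]},
    {"claw": -1, "slide": [0, 0, -40], "delta_rot": [0, 0, 0]},
    {"claw": -1, "slide": [0, 0, -70], "delta_rot": [0, 0, 0]},
    {"claw": -1, "slide": [-18, -9, -75], "delta_rot": [0, 0, 0]},
    {"claw": -1, "slide": [-50, -24, -75], "delta_rot": [0, 0, 0]}
  ]
}}

```text
time: 9.05
position: [0.5332, -0.017, 0.1793]
tool_rot: [2.265, 2.176, 0.003]
ft_force: [-0.5, -1.0, -3.1]
grip_width: 0.679
grip_force: 30.0
```

Request:
{"op": "send_rows", "data": {
  "motion": [
    {"claw": -1, "slide": [-36, -17.4, 0], "delta_rot": [0, 0, 0]},
    {"claw": -1, "slide": [-72, -34.8, 0], "delta_rot": [0, 0, 0]},
    {"claw": -1, "slide": [-108, -52.2, 0], "delta_rot": [0, 0, 0]},
    {"claw": -1, "slide": [-144, -69.6, 0], "delta_rot": [0, 0, 0]},
    {"claw": -1, "slide": [-180, -87, 0], "delta_rot": [0, 0, 0]}
  ]
}}

```text
time: 9.55
position: [0.4351, -0.196, 0.1776]
tool_rot: [-2.27, -2.169, 0.001]
ft_force: [0.4, -0.4, -2.5]
grip_width: 0.684
grip_force: 30.0
```

Request:
{"op": "send_rows", "data": {
  "motion": [
    {"claw": -1, "slide": [-36, -17, 0], "delta_rot": [0, 0, 0]},
    {"claw": -1, "slide": [-72, -34, 0], "delta_rot": [0, 0, 0]},
    {"claw": -1, "slide": [-99, -48, 0], "delta_rot": [0, 0, 0]},
    {"claw": -1, "slide": [-99, -48, 0], "delta_rot": [0, 0, 0]},
    {"claw": -1, "slide": [-99, -48, 30], "delta_rot": [0, 0, 0]}
  ]
}}

```text
time: 10.05
position: [0.3861, -0.2934, 0.1506]
tool_rot: [2.27, 2.164, 0.006]
ft_force: [1.7, 1.2, -2.2]
grip_width: 0.683
grip_force: 30.0
```

Request:
{"op": "send_rows", "data": {
  "motion": [
    {"claw": -1, "slide": [0, 0, 25], "delta_rot": [0, 0, 0]},
    {"claw": -1, "slide": [0, 0, 40], "delta_rot": [0, 0, 0]},
    {"claw": -1, "slide": [0, 0, 47], "delta_rot": [0, 0, 0]},
    {"claw": -1, "slide": [0, 0, 50], "delta_rot": [0, 0, 0]},
    {"claw": -1, "slide": [0, 0, 50], "delta_rot": [0, 0, 0]}
  ]
}}

```text
time: 10.55
position: [0.3851, -0.2911, 0.0986]
tool_rot: [-2.271, -2.171, 0.0]
ft_force: [-0.2, -0.9, -3.7]
grip_width: 0.684
grip_force: 30.0
```

```bash
python3 -c "
from h import *
togo([.386,-.291,.0955]);s=ctrl.get_state();print(s['ft_force'],s['joint_positions'].round(2))"
```

```text
pos [ 0.3851 -0.2911  0.0986] M [[0.045, 0.999, -0.0], [0.999, -0.045, 0.0], [0.0, -0.0, -1.0]] t 10.55
slide [0.2 0.9 3.1]
[-0.2315994  -0.92486379 -3.73314175] [-0.27  0.12  0.92  2.05 -0.11  1.02  0.66]
```

Request:
{"op": "send_rows", "data": {
  "motion": [
    {"claw": -1, "slide": [0, 0, 1.2], "delta_rot": [0, 0, 0]},
    {"claw": -1, "slide": [0, 0, 2.4], "delta_rot": [0, 0, 0]},
    {"claw": -1, "slide": [0, 0, 3.5], "delta_rot": [0, 0, 0]},
    {"claw": -1, "slide": [0, 0, 3.5], "delta_rot": [0, 0, 0]}
  ]
}}

```text
time: 10.95
position: [0.3855, -0.2913, 0.0954]
tool_rot: [2.27, 2.17, 0.001]
ft_force: [0.1, 0.5, -1.6]
grip_width: 0.68
grip_force: 30.0
```

Request:
{"op": "send_rows", "data": {
  "motion": [
    {"claw": 0.5, "slide": [0, 0, 0], "delta_rot": [0, 0, 0]},
    {"claw": 1, "slide": [0, 0, 0], "delta_rot": [0, 0, 0]},
    {"claw": 1, "slide": [0, 0, 0], "delta_rot": [0, 0, 0]},
    {"claw": 1, "slide": [0, 0, 0], "delta_rot": [0, 0, 0]},
    {"claw": 1, "slide": [0, 0, -25], "delta_rot": [0, 0, 0]}
  ]
}}

```text
time: 11.45
position: [0.3832, -0.2899, 0.1181]
tool_rot: [-2.267, -2.167, 0.005]
ft_force: [-0.2, -0.5, 0.9]
grip_width: 0.975
grip_force: 0.0
```

Request:
{"op": "send_rows", "data": {
  "motion": [
    {"claw": 1, "slide": [0, 0, -40], "delta_rot": [0, 0, 0]},
    {"claw": 1, "slide": [0, 0, -65], "delta_rot": [0, 0, 0]},
    {"claw": 1, "slide": [20, 19, -75], "delta_rot": [0, 0, 0]},
    {"claw": 1, "slide": [50, 46, -75], "delta_rot": [0, 0, 0]},
    {"claw": 1, "slide": [80, 74, -75], "delta_rot": [0, 0, 0]}
  ]
}}

```text
time: 11.95
position: [0.4638, -0.2141, 0.196]
tool_rot: [2.272, 2.168, 0.004]
ft_force: [-0.5, -0.6, -0.9]
grip_width: 1.003
grip_force: 0.0
```

Request:
{"op": "send_rows", "data": {
  "motion": [
    {"claw": 0.5, "slide": [33, 31, 0], "delta_rot": [0, 0, 0]},
    {"claw": 0.5, "slide": [66, 62, 0], "delta_rot": [0, 0, 0]},
    {"claw": 0.5, "slide": [100, 93, 0], "delta_rot": [0, 0, 0]},
    {"claw": 0.5, "slide": [133, 124, 0], "delta_rot": [0, 0, 0]},
    {"claw": 0.5, "slide": [160, 149, 0], "delta_rot": [0, 0, 0]}
  ]
}}

```text
time: 12.45
position: [0.6204, -0.0585, 0.1947]
tool_rot: [-2.268, -2.173, -0.001]
ft_force: [-0.1, -0.4, -0.1]
grip_width: 0.757
grip_force: 0.0
```

```bash
python3 - <<'E'
from h import *
ctrl.get_image('side')
im=snap('scene','s3'); cv2.imwrite('pics/s3c.png',cv2.resize(im['color'][130:330,90:410],None,fx=2.4,fy=2.4))
togo([.6185,-.0613,.061])
E
```

```text
pos [ 0.6219 -0.0545  0.1938] M [[0.036, 0.999, 0.0], [0.999, -0.036, 0.001], [0.001, 0.0, -1.0]] t 12.55
slide [ -7.1  -3.1 132.8]
```

View pics/s3c.png

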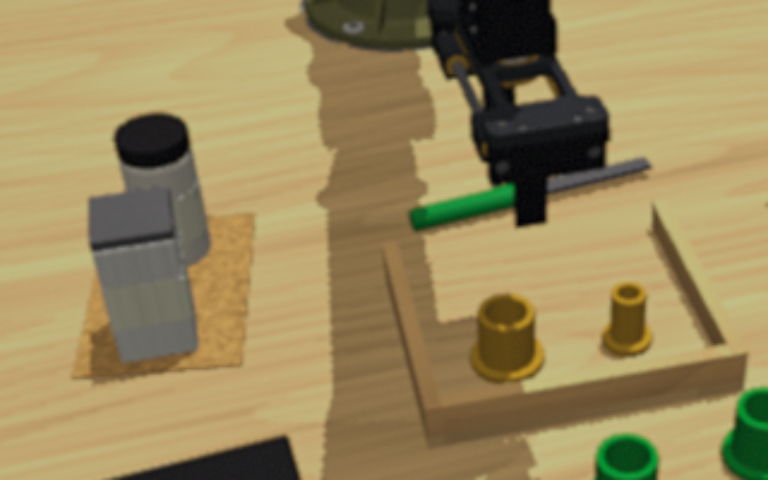

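The jar and tin stand on the mat at crop (165,190) and (145,275). The bronze bushings haven't moved.

Request:
{"op": "send_rows", "data": {
  "motion": [
    {"claw": 0.5, "slide": [0, 0, 25], "delta_rot": [0, 0, 0]},
    {"claw": 0.5, "slide": [0, 0, 60], "delta_rot": [0, 0, 0]},
    {"claw": 0.5, "slide": [0, 0, 90], "delta_rot": [0, 0, 0]},
    {"claw": 0.5, "slide": [0, 0, 102], "delta_rot": [0, 0, 0]},
    {"claw": 0.5, "slide": [0, 0, 102], "delta_rot": [0, 0, 0]}
  ]
}}

```text
time: 13.05
position: [0.6172, -0.0617, 0.0914]
tool_rot: [-2.27, -2.169, 0.005]
ft_force: [0.0, 0.7, -0.1]
grip_width: 0.748
grip_force: 0.0
```

```bash
python3 -c "
from h import *
togo([.6185,-.0613,.061])"
```

```text
pos [ 0.6172 -0.0617  0.0914] M [[0.045, 0.999, -0.004], [0.999, -0.045, -0.0], [-0.001, -0.004, -1.0]] t 13.05
slide [ 0.5  1.3 30.4]
```

Request:
{"op": "send_rows", "data": {
  "motion": [
    {"claw": 0.5, "slide": [0, 0, 12], "delta_rot": [0, 0, 0]},
    {"claw": 0.5, "slide": [0, 0, 24], "delta_rot": [0, 0, 0]},
    {"claw": 0.5, "slide": [0, 0, 32], "delta_rot": [0, 0, 0]},
    {"claw": 0.5, "slide": [0, 0, 32], "delta_rot": [0, 0, 0]},
    {"claw": 0.2, "slide": [0, 0, 32], "delta_rot": [0, 0, 0]}
  ]
}}

```text
time: 13.55
position: [0.6188, -0.0615, 0.0611]
tool_rot: [2.271, 2.171, 0.0]
ft_force: [-0.1, 0.3, 0.3]
grip_width: 0.713
grip_force: 0.0
```

Request:
{"op": "send_rows", "data": {
  "motion": [
    {"claw": 0, "slide": [0, 0, 0], "delta_rot": [0, 0, 0]},
    {"claw": -0.2, "slide": [0, 0, 0], "delta_rot": [0, 0, 0]},
    {"claw": -1, "slide": [0, 0, 0], "delta_rot": [0, 0, 0]},
    {"claw": -1, "slide": [0, 0, 0], "delta_rot": [0, 0, 0]},
    {"claw": -1, "slide": [0, 0, 0], "delta_rot": [0, 0, 0]}
  ],
  "grip_force": 30
}}

```text
time: 14.05
position: [0.6189, -0.0615, 0.0615]
tool_rot: [2.271, 2.171, 0.001]
ft_force: [-0.5, 0.4, 3.3]
grip_width: 0.502
grip_force: 30.0
```

```bash
python3 - <<'E'
from h import *
t=np.array([.4861,.3048]);M=R.from_euler('z',2.055).as_matrix()[:2,:2]
L=t+M@[-.0305,0];S=t+M@[.0395,0];print(L,S)
togo([*L,.16]);s=ctrl.get_state();print(s['grip_width'],s['grip_force'],s['ft_force'])
E
```

```text
[0.50029786 0.2778061 ] [0.4677126  0.33975931]
pos [ 0.6189 -0.0615  0.0615] M [[0.045, 0.999, 0.001], [0.999, -0.045, 0.0], [0.0, 0.001, -1.0]] t 14.05
slide [ 333.6 -133.8  -98.4]
0.5021648593838202 29.999923238028714 [-0.49736383  0.38840648  3.26569117]
```

Request:
{"op": "send_rows", "data": {
  "motion": [
    {"claw": -1, "slide": [0, 0, -10], "delta_rot": [0, 0, 0]},
    {"claw": -1, "slide": [0, 0, -40], "delta_rot": [0, 0, 0]},
    {"claw": -1, "slide": [0, 0, -70], "delta_rot": [0, 0, 0]},
    {"claw": -1, "slide": [20, -8, -75], "delta_rot": [0, 0, 0]},
    {"claw": -1, "slide": [50, -20, -75], "delta_rot": [0, 0, 0]}
  ]
}}

```text
time: 14.55
position: [0.6018, -0.0133, 0.138]
tool_rot: [2.274, 2.163, 0.002]
ft_force: [0.1, 0.5, -3.2]
grip_width: 0.503
grip_force: 30.0
```

Request:
{"op": "send_rows", "data": {
  "motion": [
    {"claw": -1, "slide": [37, -15, 0], "delta_rot": [0, 0, 0]},
    {"claw": -1, "slide": [74, -30, 0], "delta_rot": [0, 0, 0]},
    {"claw": -1, "slide": [111, -44, 0], "delta_rot": [0, 0, 0]},
    {"claw": -1, "slide": [148, -59, 0], "delta_rot": [0, 0, 0]},
    {"claw": -1, "slide": [185, -74, 0], "delta_rot": [0, 0, 0]}
  ]
}}

```text
time: 15.05
position: [0.5342, 0.1787, 0.1359]
tool_rot: [-2.271, -2.17, 0.001]
ft_force: [0.9, 0.1, -4.2]
grip_width: 0.499
grip_force: 30.0
```

Request:
{"op": "send_rows", "data": {
  "motion": [
    {"claw": -1, "slide": [37, -15, 0], "delta_rot": [0, 0, 0]},
    {"claw": -1, "slide": [74, -30, 0], "delta_rot": [0, 0, 0]},
    {"claw": -1, "slide": [98.6, -39.8, 0], "delta_rot": [0, 0, 0]},
    {"claw": -1, "slide": [98.6, -39.8, 15], "delta_rot": [0, 0, 0]},
    {"claw": -1, "slide": [98.6, -39.8, 40], "delta_rot": [0, 0, 0]}
  ]
}}

```text
time: 15.55
position: [0.5006, 0.2794, 0.0969]
tool_rot: [2.268, 2.174, 0.005]
ft_force: [0.4, -0.7, -4.6]
grip_width: 0.498
grip_force: 30.0
```

Request:
{"op": "send_rows", "data": {
  "motion": [
    {"claw": -1, "slide": [0, 0, 8], "delta_rot": [0, 0, 0]},
    {"claw": -1, "slide": [0, 0, 12], "delta_rot": [0, 0, 0]},
    {"claw": -1, "slide": [0, 0, 12], "delta_rot": [0, 0, 0]},
    {"claw": -1, "slide": [0, 0, 12], "delta_rot": [0, 0, 0]}
  ]
}}

```text
time: 15.95
position: [0.5008, 0.2777, 0.085]
tool_rot: [2.272, 2.17, 0.002]
ft_force: [-0.6, 0.5, -4.1]
grip_width: 0.5
grip_force: 30.0
```

```bash
python3 -c "
from h import *
togo([.5003,.2778,.0545]);s=ctrl.get_state();print(s['ft_force'],s['joint_positions'].round(2))"
```

```text
pos [0.5008 0.2777 0.085 ] M [[0.046, 0.999, 0.001], [0.999, -0.046, 0.001], [0.001, 0.001, -1.0]] t 15.95
slide [ 0.  -0.6 30.5]
[-0.55736972  0.49201848 -4.09824057] [-1.01  0.32  0.53  1.84 -0.19  1.03 -0.45]
```

Request:
{"op": "send_rows", "data": {
  "motion": [
    {"claw": -1, "slide": [0, 0, 10], "delta_rot": [0, 0, 0]},
    {"claw": -1, "slide": [0, 0, 20], "delta_rot": [0, 0, 0]},
    {"claw": -1, "slide": [0, 0, 27], "delta_rot": [0, 0, 0]},
    {"claw": -1, "slide": [0, 0, 29], "delta_rot": [0, 0, 0]},
    {"claw": -1, "slide": [0, 0, 31], "delta_rot": [0, 0, 0]}
  ]
}}

```text
time: 16.45
position: [0.4993, 0.2775, 0.0544]
tool_rot: [-2.27, -2.17, 0.004]
ft_force: [-9.7, -4.7, 22.2]
grip_width: 0.5
grip_force: 30.0
```

Request:
{"op": "send_rows", "data": {
  "motion": [
    {"claw": -1, "slide": [0, 0, 0], "delta_rot": [0, 0, 0]},
    {"claw": -1, "slide": [0, 0, 0], "delta_rot": [0, 0, 0]}
  ]
}}

```text
time: 16.65
position: [0.4993, 0.2775, 0.0545]
tool_rot: [-2.27, -2.17, 0.003]
ft_force: [-6.3, -3.6, 10.3]
grip_width: 0.503
grip_force: 30.0
```

Request:
{"op": "send_rows", "data": {
  "motion": [
    {"claw": 0, "slide": [0, 0, -0.5], "delta_rot": [0, 0, 0]},
    {"claw": 0.3, "slide": [0, 0, -0.5], "delta_rot": [0, 0, 0]},
    {"claw": 0.5, "slide": [0, 0, -0.5], "delta_rot": [0, 0, 0]},
    {"claw": 0.5, "slide": [0, 0, -0.5], "delta_rot": [0, 0, 0]},
    {"claw": 0.5, "slide": [0, 0, -20], "delta_rot": [0, 0, 0]}
  ]
}}

```text
time: 17.15
position: [0.4986, 0.2771, 0.0711]
tool_rot: [-2.271, -2.171, 0.007]
ft_force: [-0.5, -0.0, 0.1]
grip_width: 0.724
grip_force: 0.0
```

Request:
{"op": "send_rows", "data": {
  "motion": [
    {"claw": 0.5, "slide": [0, 0, -40], "delta_rot": [0, 0, 0]},
    {"claw": 0.3, "slide": [0, 0, -60], "delta_rot": [0, 0, 0]},
    {"claw": 0.2, "slide": [-20, 11, -60], "delta_rot": [0, 0, 0]},
    {"claw": 0.2, "slide": [-55, 32, -60], "delta_rot": [0, 0, 0]},
    {"claw": 0.2, "slide": [-95, 55, -60], "delta_rot": [0, 0, 0]}
  ]
}}

```text
time: 17.65
position: [0.5513, 0.1814, 0.1336]
tool_rot: [-2.266, -2.175, -0.003]
ft_force: [0.9, 0.2, -0.0]
grip_width: 0.607
grip_force: 0.0
```

Request:
{"op": "send_rows", "data": {
  "motion": [
    {"claw": 0.2, "slide": [-40, 23, 0], "delta_rot": [0, 0, 0]},
    {"claw": 0.2, "slide": [-80, 46, 0], "delta_rot": [0, 0, 0]},
    {"claw": 0.2, "slide": [-120, 69, 0], "delta_rot": [0, 0, 0]},
    {"claw": 0.2, "slide": [-143.8, 83, 0], "delta_rot": [0, 0, 0]},
    {"claw": 0.2, "slide": [-143.8, 83, 0], "delta_rot": [0, 0, 0]}
  ]
}}

```text
time: 18.15
position: [0.6289, 0.0264, 0.1335]
tool_rot: [2.276, 2.159, -0.001]
ft_force: [-0.3, -0.2, -0.4]
grip_width: 0.603
grip_force: 0.0
```

```bash
python3 - <<'E'
from h import *
im=snap('scene','s4'); cv2.imwrite('pics/s4c.png',cv2.resize(im['color'][150:320,240:500],None,fx=3,fy=3))
togo([.6264,.0327,.061])
E
```

```text
pos [0.628  0.0299 0.1331] M [[0.05, 0.999, 0.001], [0.999, -0.05, -0.001], [-0.001, 0.001, -1.0]] t 18.2
slide [ 2.8 -1.8 72.1]
```

View pics/s4c.png

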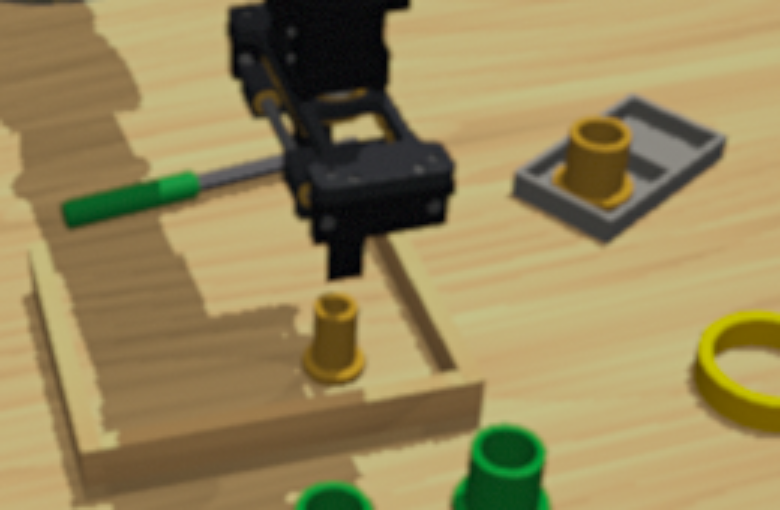

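The large bushing stands in its compartment (crop 597,165), and the small one is still in the bay at (335,340). I descend on the small one.

Request:
{"op": "send_rows", "data": {
  "motion": [
    {"claw": 0.2, "slide": [0, 0, 15], "delta_rot": [0, 0, 0]},
    {"claw": 0.2, "slide": [0, 0, 35], "delta_rot": [0, 0, 0]},
    {"claw": 0.2, "slide": [0, 0, 42], "delta_rot": [0, 0, 0]},
    {"claw": 0.2, "slide": [0, 0, 42], "delta_rot": [0, 0, 0]},
    {"claw": 0.2, "slide": [0, 0, 42], "delta_rot": [0, 0, 0]}
  ]
}}

```text
time: 18.7
position: [0.6272, 0.0341, 0.0911]
tool_rot: [-2.269, -2.172, -0.0]
ft_force: [-0.3, -0.7, 0.9]
grip_width: 0.598
grip_force: 0.0
```

```bash
python3 -c "
from h import *
togo([.6264,.0327,.061])"
```

```text
pos [0.6272 0.0341 0.0911] M [[0.044, 0.999, 0.0], [0.999, -0.044, 0.0], [0.0, 0.0, -1.0]] t 18.7
slide [-1.4 -0.7 30.1]
```

Request:
{"op": "send_rows", "data": {
  "motion": [
    {"claw": 0.2, "slide": [-1.4, -0.7, 12], "delta_rot": [0, 0, 0]},
    {"claw": 0.2, "slide": [-1.4, -0.7, 24], "delta_rot": [0, 0, 0]},
    {"claw": 0.2, "slide": [-1.4, -0.7, 30], "delta_rot": [0, 0, 0]},
    {"claw": 0.2, "slide": [-1.4, -0.7, 30], "delta_rot": [0, 0, 0]},
    {"claw": -0.1, "slide": [-1.4, -0.7, 30], "delta_rot": [0, 0, 0]}
  ]
}}

```text
time: 19.2
position: [0.6264, 0.0316, 0.0609]
tool_rot: [-2.271, -2.171, 0.0]
ft_force: [1.1, -0.1, 0.5]
grip_width: 0.563
grip_force: 0.0
```

Request:
{"op": "send_rows", "data": {
  "motion": [
    {"claw": -0.3, "slide": [0, 0, 0], "delta_rot": [0, 0, 0]},
    {"claw": -0.5, "slide": [0, 0, 0], "delta_rot": [0, 0, 0]},
    {"claw": -1, "slide": [0, 0, 0], "delta_rot": [0, 0, 0]},
    {"claw": -1, "slide": [0, 0, 0], "delta_rot": [0, 0, 0]},
    {"claw": -1, "slide": [0, 0, 0], "delta_rot": [0, 0, 0]}
  ],
  "grip_force": 25
}}

```text
time: 19.7
position: [0.6267, 0.0317, 0.0614]
tool_rot: [2.271, 2.171, 0.001]
ft_force: [-0.2, 1.1, 1.6]
grip_width: 0.312
grip_force: 25.0
```

```bash
python3 -c "
from h import *
togo([.4677,.3398,.055]);s=ctrl.get_state();print(s['ft_force'],s['grip_width'])"
```

```text
pos [0.6267 0.0317 0.0614] M [[0.045, 0.999, 0.001], [0.999, -0.045, 0.0], [0.0, 0.001, -1.0]] t 19.7
slide [ 300.6 -172.7    6.4]
[-0.23804183  1.1475903   1.64764887] 0.31236164191844107
```

Request:
{"op": "send_rows", "data": {
  "motion": [
    {"claw": -1, "slide": [0, 0, -10], "delta_rot": [0, 0, 0]},
    {"claw": -1, "slide": [0, 0, -40], "delta_rot": [0, 0, 0]},
    {"claw": -1, "slide": [0, 0, -70], "delta_rot": [0, 0, 0]},
    {"claw": -1, "slide": [20, -11.5, -75], "delta_rot": [0, 0, 0]},
    {"claw": -1, "slide": [50, -28.7, -75], "delta_rot": [0, 0, 0]}
  ]
}}

```text
time: 20.2
position: [0.6015, 0.0804, 0.1385]
tool_rot: [2.274, 2.163, 0.004]
ft_force: [0.1, 0.8, -1.1]
grip_width: 0.306
grip_force: 25.0
```

Request:
{"op": "send_rows", "data": {
  "motion": [
    {"claw": -1, "slide": [36, -20.7, 0], "delta_rot": [0, 0, 0]},
    {"claw": -1, "slide": [72, -41.4, 0], "delta_rot": [0, 0, 0]},
    {"claw": -1, "slide": [108, -62.1, 0], "delta_rot": [0, 0, 0]},
    {"claw": -1, "slide": [144, -82.8, 0], "delta_rot": [0, 0, 0]},
    {"claw": -1, "slide": [180, -103.5, 0], "delta_rot": [0, 0, 0]}
  ]
}}

```text
time: 20.7
position: [0.5036, 0.2686, 0.1365]
tool_rot: [-2.271, -2.17, -0.0]
ft_force: [0.4, 0.8, -1.8]
grip_width: 0.313
grip_force: 25.0
```

Request:
{"op": "send_rows", "data": {
  "motion": [
    {"claw": -1, "slide": [36, -20.7, 0], "delta_rot": [0, 0, 0]},
    {"claw": -1, "slide": [70.6, -40.5, 0], "delta_rot": [0, 0, 0]},
    {"claw": -1, "slide": [70.6, -40.5, 0], "delta_rot": [0, 0, 0]},
    {"claw": -1, "slide": [70.6, -40.5, 25], "delta_rot": [0, 0, 0]},
    {"claw": -1, "slide": [70.6, -40.5, 45], "delta_rot": [0, 0, 0]}
  ]
}}

```text
time: 21.2
position: [0.4673, 0.3401, 0.091]
tool_rot: [2.27, 2.172, 0.001]
ft_force: [-0.1, 0.3, -1.8]
grip_width: 0.311
grip_force: 25.0
```

Request:
{"op": "send_rows", "data": {
  "motion": [
    {"claw": -1, "slide": [0, 0, 7], "delta_rot": [0, 0, 0]},
    {"claw": -1, "slide": [0, 0, 7], "delta_rot": [0, 0, 0]},
    {"claw": -1, "slide": [0, 0, 7], "delta_rot": [0, 0, 0]}
  ]
}}

```text
time: 21.5
position: [0.468, 0.3399, 0.085]
tool_rot: [2.271, 2.17, 0.002]
ft_force: [0.4, -0.1, -1.9]
grip_width: 0.311
grip_force: 25.0
```

```bash
python3 -c "
from h import *
togo([.4677,.3398,.0545]);s=ctrl.get_state();print(s['ft_force'],s['grip_width'])"
```

```text
pos [0.468  0.3399 0.085 ] M [[0.045, 0.999, 0.001], [0.999, -0.045, 0.001], [0.001, 0.001, -1.0]] t 21.5
slide [-0.1 -0.4 30.5]
[ 0.38875705 -0.13502147 -1.8845982 ] 0.3105219210623596
```

Request:
{"op": "send_rows", "data": {
  "motion": [
    {"claw": -1, "slide": [0, 0, 10], "delta_rot": [0, 0, 0]},
    {"claw": -1, "slide": [0, 0, 20], "delta_rot": [0, 0, 0]},
    {"claw": -1, "slide": [0, 0, 26], "delta_rot": [0, 0, 0]},
    {"claw": -1, "slide": [0, 0, 29], "delta_rot": [0, 0, 0]},
    {"claw": -1, "slide": [0, 0, 30.5], "delta_rot": [0, 0, 0]}
  ]
}}

```text
time: 22.0
position: [0.4669, 0.3394, 0.0544]
tool_rot: [-2.27, -2.17, 0.003]
ft_force: [-5.8, -4.8, 16.0]
grip_width: 0.308
grip_force: 25.0
```

Request:
{"op": "send_rows", "data": {
  "motion": [
    {"claw": -1, "slide": [0, 0, 0], "delta_rot": [0, 0, 0]},
    {"claw": -1, "slide": [0, 0, 0], "delta_rot": [0, 0, 0]}
  ]
}}

```text
time: 22.2
position: [0.4669, 0.3394, 0.0544]
tool_rot: [-2.27, -2.17, 0.003]
ft_force: [-4.1, -2.2, 6.8]
grip_width: 0.307
grip_force: 25.0
```

Request:
{"op": "send_rows", "data": {
  "motion": [
    {"claw": -0.2, "slide": [0, 0, -0.5], "delta_rot": [0, 0, 0]},
    {"claw": 0.2, "slide": [0, 0, -0.5], "delta_rot": [0, 0, 0]},
    {"claw": 0.2, "slide": [0, 0, -0.5], "delta_rot": [0, 0, 0]},
    {"claw": 0.2, "slide": [0, 0, -0.5], "delta_rot": [0, 0, 0]},
    {"claw": 0.2, "slide": [0, 0, -20], "delta_rot": [0, 0, 0]}
  ]
}}

```text
time: 22.7
position: [0.4657, 0.3386, 0.0713]
tool_rot: [2.271, 2.171, -0.008]
ft_force: [0.3, 0.6, 0.3]
grip_width: 0.586
grip_force: 0.0
```

Request:
{"op": "send_rows", "data": {
  "motion": [
    {"claw": 0.2, "slide": [0, 0, -40], "delta_rot": [0, 0, 0]},
    {"claw": 0.2, "slide": [0, 0, -85], "delta_rot": [0, 0, 0]},
    {"claw": 1, "slide": [0, 0, -120], "delta_rot": [0, 0, 0]},
    {"claw": 1, "slide": [-20, 2, -120], "delta_rot": [0, 0, 0]},
    {"claw": 1, "slide": [-60, 5, -120], "delta_rot": [0, 0, 0]}
  ]
}}

```text
time: 23.2
position: [0.4695, 0.2822, 0.1943]
tool_rot: [-2.265, -2.177, -0.005]
ft_force: [0.7, -0.7, -1.1]
grip_width: 0.792
grip_force: 0.0
```

```bash
python3 - <<'E'
from h import *
im=snap('scene','s5'); cv2.imwrite('pics/s5c.png',cv2.resize(im['color'][150:300,100:510],None,fx=1.9,fy=1.9))
togo([.48,0,.195]); togo([.3855,-.2913,.195])
E
```

```text
pos [0.4709 0.271  0.1935] M [[0.051, 0.999, -0.0], [0.999, -0.051, -0.004], [-0.004, -0.0, -1.0]] t 23.25
slide [-270.2   22.8   -0.4]
pos [0.4709 0.271  0.1935] M [[0.051, 0.999, -0.0], [0.999, -0.051, -0.004], [-0.004, -0.0, -1.0]] t 23.25
slide [-565.9  -56.9    0.8]
```

View pics/s5c.png

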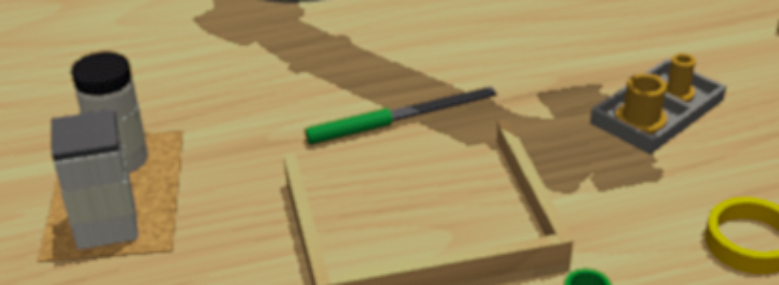

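Both bushings stand in their compartments: large at crop (643,100), small at (682,75). The jar and tin are still upright on the mat, so I return the jar first.

Request:
{"op": "send_rows", "data": {
  "motion": [
    {"claw": 1, "slide": [-48, 4, 0], "delta_rot": [0, 0, 0]},
    {"claw": 1, "slide": [-96, 8, 0], "delta_rot": [0, 0, 0]},
    {"claw": 1, "slide": [-144, 12, 0], "delta_rot": [0, 0, 0]},
    {"claw": 1, "slide": [-192, 16, 0], "delta_rot": [0, 0, 0]},
    {"claw": 1, "slide": [-240, 20, 0], "delta_rot": [0, 0, 0]}
  ]
}}

```text
time: 23.75
position: [0.4781, 0.0365, 0.1928]
tool_rot: [-2.271, -2.17, 0.0]
ft_force: [1.3, 0.3, 0.0]
grip_width: 1.003
grip_force: 0.0
```

Request:
{"op": "send_rows", "data": {
  "motion": [
    {"claw": 1, "slide": [-39, 2, 0], "delta_rot": [0, 0, 0]},
    {"claw": 1, "slide": [-84, -10, 0], "delta_rot": [0, 0, 0]},
    {"claw": 1, "slide": [-129, -23, 0], "delta_rot": [0, 0, 0]},
    {"claw": 1, "slide": [-174, -35, 0], "delta_rot": [0, 0, 0]},
    {"claw": 1, "slide": [-219, -47, 0], "delta_rot": [0, 0, 0]}
  ]
}}

```text
time: 24.25
position: [0.4205, -0.1796, 0.1927]
tool_rot: [-2.271, -2.17, -0.001]
ft_force: [0.6, -0.9, -0.1]
grip_width: 0.999
grip_force: 0.0
```

Request:
{"op": "send_rows", "data": {
  "motion": [
    {"claw": 1, "slide": [-45, -12, 0], "delta_rot": [0, 0, 0]},
    {"claw": 1, "slide": [-90, -25, 0], "delta_rot": [0, 0, 0]},
    {"claw": 1, "slide": [-115, -32, 0], "delta_rot": [0, 0, 0]},
    {"claw": 1, "slide": [-115, -32, 0], "delta_rot": [0, 0, 0]},
    {"claw": 1, "slide": [-115, -32, 0], "delta_rot": [0, 0, 0]}
  ]
}}

```text
time: 24.75
position: [0.3842, -0.2912, 0.1929]
tool_rot: [-2.272, -2.168, 0.0]
ft_force: [1.0, 0.6, -0.6]
grip_width: 1.002
grip_force: 0.0
```

```bash
python3 -c "
from h import *
togo([.3855,-.2913,.0954])"
```

```text
pos [ 0.3842 -0.2912  0.1929] M [[0.047, 0.999, -0.001], [0.999, -0.047, 0.001], [0.001, -0.001, -1.0]] t 24.75
slide [-0.1  1.3 97.5]
```

Descend and grip the jar.

Request:
{"op": "send_rows", "data": {
  "motion": [
    {"claw": 1, "slide": [0, 1, 25], "delta_rot": [0, 0, 0]},
    {"claw": 1, "slide": [0, 1, 60], "delta_rot": [0, 0, 0]},
    {"claw": 1, "slide": [0, 1, 90], "delta_rot": [0, 0, 0]},
    {"claw": 1, "slide": [0, 1, 97.5], "delta_rot": [0, 0, 0]},
    {"claw": 1, "slide": [0, 1, 97.5], "delta_rot": [0, 0, 0]}
  ]
}}

```text
time: 25.25
position: [0.3853, -0.2899, 0.095]
tool_rot: [-2.268, -2.17, 0.003]
ft_force: [-0.5, -0.2, 0.3]
grip_width: 1.004
grip_force: 0.0
```

Request:
{"op": "send_rows", "data": {
  "motion": [
    {"claw": 0.6, "slide": [0, 0, 0], "delta_rot": [0, 0, 0]},
    {"claw": 0.4, "slide": [0, 0, 0], "delta_rot": [0, 0, 0]},
    {"claw": 0.2, "slide": [0, 0, 0], "delta_rot": [0, 0, 0]},
    {"claw": -1, "slide": [0, 0, 0], "delta_rot": [0, 0, 0]},
    {"claw": -1, "slide": [0, 0, 0], "delta_rot": [0, 0, 0]}
  ],
  "grip_force": 30
}}

```text
time: 25.75
position: [0.3862, -0.2913, 0.0966]
tool_rot: [2.27, 2.171, 0.002]
ft_force: [-1.3, -0.0, 2.9]
grip_width: 0.678
grip_force: 30.0
```

Request:
{"op": "send_rows", "data": {
  "motion": [
    {"claw": -1, "slide": [0, 0, 0], "delta_rot": [0, 0, 0]},
    {"claw": -1, "slide": [0, 0, 0], "delta_rot": [0, 0, 0]}
  ]
}}

```text
time: 25.95
position: [0.3863, -0.2913, 0.0966]
tool_rot: [2.271, 2.171, 0.001]
ft_force: [-1.8, 1.4, 6.4]
grip_width: 0.679
grip_force: 30.0
```

```bash
python3 -c "
from h import *
togo([.5592,.0305,.1043])"
```

```text
pos [ 0.3863 -0.2913  0.0966] M [[0.045, 0.999, 0.001], [0.999, -0.045, 0.0], [0.0, 0.001, -1.0]] t 25.95
slide [329.3 158.3  -7.5]
```

Request:
{"op": "send_rows", "data": {
  "motion": [
    {"claw": -1, "slide": [0, 0, -10], "delta_rot": [0, 0, 0]},
    {"claw": -1, "slide": [0, 0, -45], "delta_rot": [0, 0, 0]},
    {"claw": -1, "slide": [0, 0, -80], "delta_rot": [0, 0, 0]},
    {"claw": -1, "slide": [18, 9, -85], "delta_rot": [0, 0, 0]},
    {"claw": -1, "slide": [50, 24, -85], "delta_rot": [0, 0, 0]}
  ]
}}

```text
time: 26.45
position: [0.4121, -0.2442, 0.1823]
tool_rot: [2.275, 2.164, 0.004]
ft_force: [1.6, 0.9, -2.9]
grip_width: 0.682
grip_force: 30.0
```

Request:
{"op": "send_rows", "data": {
  "motion": [
    {"claw": -1, "slide": [36, 17.3, 0], "delta_rot": [0, 0, 0]},
    {"claw": -1, "slide": [72, 34.6, 0], "delta_rot": [0, 0, 0]},
    {"claw": -1, "slide": [108, 51.9, 0], "delta_rot": [0, 0, 0]},
    {"claw": -1, "slide": [144, 69.2, 0], "delta_rot": [0, 0, 0]},
    {"claw": -1, "slide": [180, 86.5, 0], "delta_rot": [0, 0, 0]}
  ]
}}

```text
time: 26.95
position: [0.5066, -0.0648, 0.1802]
tool_rot: [-2.27, -2.17, 0.001]
ft_force: [-0.3, 0.1, -2.5]
grip_width: 0.682
grip_force: 30.0
```

Request:
{"op": "send_rows", "data": {
  "motion": [
    {"claw": -1, "slide": [36, 17.3, 0], "delta_rot": [0, 0, 0]},
    {"claw": -1, "slide": [72, 34.6, 0], "delta_rot": [0, 0, 0]},
    {"claw": -1, "slide": [99.3, 47.8, 0], "delta_rot": [0, 0, 0]},
    {"claw": -1, "slide": [99.3, 47.8, 0], "delta_rot": [0, 0, 0]},
    {"claw": -1, "slide": [99.3, 47.8, 25], "delta_rot": [0, 0, 0]}
  ]
}}

```text
time: 27.45
position: [0.561, 0.0316, 0.1575]
tool_rot: [2.266, 2.171, 0.005]
ft_force: [0.2, -0.6, -4.0]
grip_width: 0.682
grip_force: 30.0
```

Request:
{"op": "send_rows", "data": {
  "motion": [
    {"claw": -1, "slide": [0, 0, 25], "delta_rot": [0, 0, 0]},
    {"claw": -1, "slide": [0, 0, 40], "delta_rot": [0, 0, 0]},
    {"claw": -1, "slide": [0, 0, 46], "delta_rot": [0, 0, 0]},
    {"claw": -1, "slide": [0, 0, 46], "delta_rot": [0, 0, 0]},
    {"claw": -1, "slide": [0, 0, 46], "delta_rot": [0, 0, 0]}
  ]
}}

```text
time: 27.95
position: [0.5595, 0.0304, 0.1109]
tool_rot: [2.271, 2.17, 0.002]
ft_force: [0.2, 0.6, -2.9]
grip_width: 0.68
grip_force: 30.0
```

```bash
python3 -c "
from h import *
togo([.5592,.0305,.1055]);print(ctrl.get_state()['ft_force'])"
```

```text
pos [0.5595 0.0304 0.1109] M [[0.045, 0.999, 0.001], [0.999, -0.045, 0.0], [0.0, 0.001, -1.0]] t 27.95
slide [ 0.  -0.3  5.4]
[ 0.18299673  0.55649841 -2.86871732]
```

Request:
{"op": "send_rows", "data": {
  "motion": [
    {"claw": -1, "slide": [0, 0, 2], "delta_rot": [0, 0, 0]},
    {"claw": -1, "slide": [0, 0, 4], "delta_rot": [0, 0, 0]},
    {"claw": -1, "slide": [0, 0, 5], "delta_rot": [0, 0, 0]},
    {"claw": -1, "slide": [0, 0, 6], "delta_rot": [0, 0, 0]},
    {"claw": -1, "slide": [0, 0, 6], "delta_rot": [0, 0, 0]}
  ]
}}

```text
time: 28.45
position: [0.5592, 0.0307, 0.1056]
tool_rot: [-2.27, -2.17, -0.002]
ft_force: [-2.9, 0.4, 6.9]
grip_width: 0.684
grip_force: 30.0
```

Request:
{"op": "send_rows", "data": {
  "motion": [
    {"claw": 0.5, "slide": [0, 0, 0], "delta_rot": [0, 0, 0]},
    {"claw": 1, "slide": [0, 0, 0], "delta_rot": [0, 0, 0]},
    {"claw": 1, "slide": [0, 0, 0], "delta_rot": [0, 0, 0]},
    {"claw": 1, "slide": [0, 0, 0], "delta_rot": [0, 0, 0]},
    {"claw": 1, "slide": [0, 0, -25], "delta_rot": [0, 0, 0]}
  ]
}}

```text
time: 28.95
position: [0.5565, 0.0307, 0.1265]
tool_rot: [-2.269, -2.169, 0.009]
ft_force: [-0.6, 0.8, 0.1]
grip_width: 0.972
grip_force: 0.0
```

Request:
{"op": "send_rows", "data": {
  "motion": [
    {"claw": 1, "slide": [0, 0, -35], "delta_rot": [0, 0, 0]},
    {"claw": 1, "slide": [0, 0, -65], "delta_rot": [0, 0, 0]},
    {"claw": 1, "slide": [-20, -3, -65], "delta_rot": [0, 0, 0]},
    {"claw": 1, "slide": [-60, -9, -65], "delta_rot": [0, 0, 0]},
    {"claw": 1, "slide": [-105, -15, -65], "delta_rot": [0, 0, 0]}
  ]
}}

```text
time: 29.45
position: [0.5388, -0.0739, 0.1936]
tool_rot: [-2.267, -2.174, -0.0]
ft_force: [0.2, 0.1, -0.6]
grip_width: 1.002
grip_force: 0.0
```

Request:
{"op": "send_rows", "data": {
  "motion": [
    {"claw": 1, "slide": [-48, -7, 0], "delta_rot": [0, 0, 0]},
    {"claw": 1, "slide": [-96, -14, 0], "delta_rot": [0, 0, 0]},
    {"claw": 1, "slide": [-144, -21, 0], "delta_rot": [0, 0, 0]},
    {"claw": 1, "slide": [-192, -28, 0], "delta_rot": [0, 0, 0]},
    {"claw": 1, "slide": [-235, -35, 0], "delta_rot": [0, 0, 0]}
  ]
}}

```text
time: 29.95
position: [0.492, -0.3095, 0.1934]
tool_rot: [-2.272, -2.169, 0.001]
ft_force: [0.5, 0.7, -0.1]
grip_width: 1.002
grip_force: 0.0
```

Request:
{"op": "send_rows", "data": {
  "motion": [
    {"claw": 1, "slide": [-6, 0, 0], "delta_rot": [0, 0, 0]},
    {"claw": 1, "slide": [-6, 0, 0], "delta_rot": [0, 0, 0]},
    {"claw": 1, "slide": [-6, 0, 0], "delta_rot": [0, 0, 0]}
  ]
}}

```text
time: 30.25
position: [0.4935, -0.3116, 0.1933]
tool_rot: [-2.269, -2.171, -0.001]
ft_force: [0.0, 0.6, -0.1]
grip_width: 0.998
grip_force: 0.0
```

```bash
python3 -c "
from h import *
togo([.4934,-.3131,.0966])"
```

```text
pos [ 0.4935 -0.3116  0.1933] M [[0.044, 0.999, -0.001], [0.999, -0.044, 0.001], [0.001, -0.001, -1.0]] t 30.25
slide [-1.6  0.  96.7]
```

Request:
{"op": "send_rows", "data": {
  "motion": [
    {"claw": 1, "slide": [-1.6, 0, 25], "delta_rot": [0, 0, 0]},
    {"claw": 1, "slide": [-1.6, 0, 60], "delta_rot": [0, 0, 0]},
    {"claw": 1, "slide": [-1.6, 0, 90], "delta_rot": [0, 0, 0]},
    {"claw": 1, "slide": [-1.6, 0, 97], "delta_rot": [0, 0, 0]},
    {"claw": 1, "slide": [-1.6, 0, 97], "delta_rot": [0, 0, 0]}
  ]
}}

```text
time: 30.75
position: [0.4935, -0.3124, 0.0962]
tool_rot: [-2.266, -2.172, 0.001]
ft_force: [-0.1, -1.1, 0.0]
grip_width: 1.002
grip_force: 0.0
```

Request:
{"op": "send_rows", "data": {
  "motion": [
    {"claw": 0.6, "slide": [0, 0, 0], "delta_rot": [0, 0, 0]},
    {"claw": 0.4, "slide": [0, 0, 0], "delta_rot": [0, 0, 0]},
    {"claw": 0.2, "slide": [0, 0, 0], "delta_rot": [0, 0, 0]},
    {"claw": -1, "slide": [0, 0, 0], "delta_rot": [0, 0, 0]},
    {"claw": -1, "slide": [0, 0, 0], "delta_rot": [0, 0, 0]}
  ],
  "grip_force": 30
}}

```text
time: 31.25
position: [0.4937, -0.3146, 0.0977]
tool_rot: [2.27, 2.17, 0.001]
ft_force: [-0.4, 0.2, 2.3]
grip_width: 0.688
grip_force: 30.0
```

Request:
{"op": "send_rows", "data": {
  "motion": [
    {"claw": -1, "slide": [0, 0, 0], "delta_rot": [0, 0, 0]},
    {"claw": -1, "slide": [0, 0, 0], "delta_rot": [0, 0, 0]}
  ]
}}

```text
time: 31.45
position: [0.4936, -0.3146, 0.0977]
tool_rot: [2.271, 2.17, 0.001]
ft_force: [-0.8, 0.1, 5.9]
grip_width: 0.689
grip_force: 30.0
```

```bash
python3 -c "
from h import *
togo([.5529,-.0524,.1046])"
```

```text
pos [ 0.4936 -0.3146  0.0977] M [[0.045, 0.999, 0.001], [0.999, -0.045, 0.0], [0.0, 0.001, -1.0]] t 31.45
slide [264.6  47.4  -6.8]
```

Request:
{"op": "send_rows", "data": {
  "motion": [
    {"claw": -1, "slide": [0, 0, -10], "delta_rot": [0, 0, 0]},
    {"claw": -1, "slide": [0, 0, -45], "delta_rot": [0, 0, 0]},
    {"claw": -1, "slide": [0, 0, -80], "delta_rot": [0, 0, 0]},
    {"claw": -1, "slide": [20, 3.6, -85], "delta_rot": [0, 0, 0]},
    {"claw": -1, "slide": [50, 9, -85], "delta_rot": [0, 0, 0]}
  ]
}}

```text
time: 31.95
position: [0.504, -0.2672, 0.1837]
tool_rot: [2.274, 2.163, -0.0]
ft_force: [0.4, 0.7, -4.2]
grip_width: 0.686
grip_force: 30.0
```

Request:
{"op": "send_rows", "data": {
  "motion": [
    {"claw": -1, "slide": [37, 6.7, 0], "delta_rot": [0, 0, 0]},
    {"claw": -1, "slide": [74, 13.4, 0], "delta_rot": [0, 0, 0]},
    {"claw": -1, "slide": [111, 20, 0], "delta_rot": [0, 0, 0]},
    {"claw": -1, "slide": [148, 26.6, 0], "delta_rot": [0, 0, 0]},
    {"claw": -1, "slide": [180, 32.4, 0], "delta_rot": [0, 0, 0]}
  ]
}}

```text
time: 32.45
position: [0.5446, -0.084, 0.1816]
tool_rot: [-2.269, -2.171, 0.0]
ft_force: [0.7, 0.1, -4.4]
grip_width: 0.687
grip_force: 30.0
```

Request:
{"op": "send_rows", "data": {
  "motion": [
    {"claw": -1, "slide": [20, 3.6, 0], "delta_rot": [0, 0, 0]},
    {"claw": -1, "slide": [33, 6, 0], "delta_rot": [0, 0, 0]},
    {"claw": -1, "slide": [33, 6, 0], "delta_rot": [0, 0, 0]},
    {"claw": -1, "slide": [33, 6, 15], "delta_rot": [0, 0, 0]},
    {"claw": -1, "slide": [33, 6, 40], "delta_rot": [0, 0, 0]}
  ]
}}

```text
time: 32.95
position: [0.5533, -0.0561, 0.1423]
tool_rot: [2.272, 2.166, 0.003]
ft_force: [-0.1, -0.1, -4.4]
grip_width: 0.688
grip_force: 30.0
```

Request:
{"op": "send_rows", "data": {
  "motion": [
    {"claw": -1, "slide": [0, 0, 20], "delta_rot": [0, 0, 0]},
    {"claw": -1, "slide": [0, 0, 30], "delta_rot": [0, 0, 0]},
    {"claw": -1, "slide": [0, 0, 30], "delta_rot": [0, 0, 0]},
    {"claw": -1, "slide": [0, 0, 30], "delta_rot": [0, 0, 0]}
  ]
}}

```text
time: 33.35
position: [0.5527, -0.0549, 0.1124]
tool_rot: [2.272, 2.169, -0.0]
ft_force: [1.2, -0.2, -3.9]
grip_width: 0.687
grip_force: 30.0
```

```bash
python3 -c "
from h import *
togo([.5529,-.0539,.1066]);print(ctrl.get_state()['ft_force'])"
```

```text
pos [ 0.5527 -0.0549  0.1124] M [[0.047, 0.999, 0.0], [0.999, -0.047, -0.001], [-0.001, 0.0, -1.0]] t 33.35
slide [1.1 0.2 5.8]
[ 1.15979268 -0.17642129 -3.86514145]
```

Request:
{"op": "send_rows", "data": {
  "motion": [
    {"claw": -1, "slide": [1, 0, 2], "delta_rot": [0, 0, 0]},
    {"claw": -1, "slide": [1, 0, 4], "delta_rot": [0, 0, 0]},
    {"claw": -1, "slide": [1, 0, 5], "delta_rot": [0, 0, 0]},
    {"claw": -1, "slide": [1, 0, 6], "delta_rot": [0, 0, 0]},
    {"claw": -1, "slide": [1, 0, 6], "delta_rot": [0, 0, 0]}
  ]
}}

```text
time: 33.85
position: [0.5528, -0.0526, 0.1067]
tool_rot: [-2.271, -2.171, -0.001]
ft_force: [-1.6, 0.5, 2.6]
grip_width: 0.688
grip_force: 30.0
```

Request:
{"op": "send_rows", "data": {
  "motion": [
    {"claw": 0.5, "slide": [0, 0, 0], "delta_rot": [0, 0, 0]},
    {"claw": 1, "slide": [0, 0, 0], "delta_rot": [0, 0, 0]},
    {"claw": 1, "slide": [0, 0, 0], "delta_rot": [0, 0, 0]},
    {"claw": 1, "slide": [0, 0, 0], "delta_rot": [0, 0, 0]},
    {"claw": 1, "slide": [0, 0, -25], "delta_rot": [0, 0, 0]}
  ]
}}

```text
time: 34.35
position: [0.5503, -0.0524, 0.1287]
tool_rot: [-2.268, -2.169, 0.007]
ft_force: [-0.1, 1.0, -0.2]
grip_width: 0.979
grip_force: 0.0
```

Request:
{"op": "send_rows", "data": {
  "motion": [
    {"claw": 1, "slide": [0, 0, -35], "delta_rot": [0, 0, 0]},
    {"claw": 1, "slide": [0, 0, -75], "delta_rot": [0, 0, 0]},
    {"claw": 1, "slide": [-30, -5, -95], "delta_rot": [0, 0, 0]},
    {"claw": 1, "slide": [-70, -20, -95], "delta_rot": [0, 0, 0]},
    {"claw": 1, "slide": [-110, -40, -95], "delta_rot": [0, 0, 0]}
  ]
}}

```text
time: 34.85
position: [0.5082, -0.1619, 0.2271]
tool_rot: [2.267, 2.171, 0.002]
ft_force: [1.0, -0.5, -0.2]
grip_width: 0.998
grip_force: 0.0
```

Request:
{"op": "send_rows", "data": {
  "motion": [
    {"claw": 1, "slide": [-40, -15, 0], "delta_rot": [0, 0, 0]},
    {"claw": 1, "slide": [-80, -30, 0], "delta_rot": [0, 0, 0]},
    {"claw": 1, "slide": [-80, -30, 0], "delta_rot": [0, 0, 0]},
    {"claw": 1, "slide": [-80, -30, 0], "delta_rot": [0, 0, 0]}
  ]
}}

```text
time: 35.25
position: [0.4736, -0.2405, 0.2262]
tool_rot: [2.274, 2.167, 0.002]
ft_force: [0.5, 1.3, 0.3]
grip_width: 0.997
grip_force: 0.0
```

```bash
python3 - <<'E'
from h import *
im=snap('scene','s6'); o=load('scene0')['color']
a=im['color'][170:310,240:490]; b=o[170:310,240:490]
cv2.imwrite('pics/s6c.png',cv2.resize(np.vstack([a,b]),None,fx=2,fy=2))
E
```

```text
(no output)
```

View pics/s6c.png

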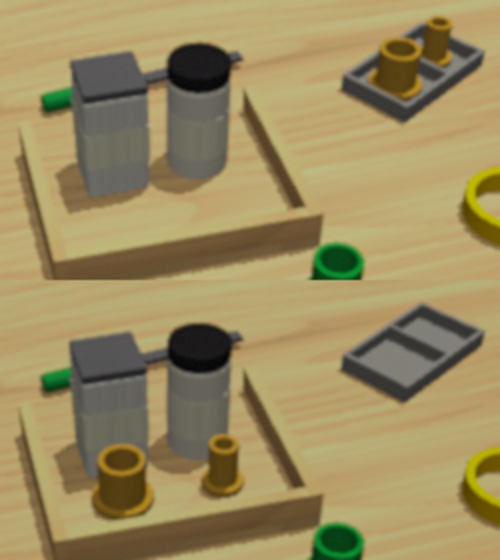

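The jar lid (199,65) and tin lid (109,75) match their starting pixels. Both bushings are seated in the tote, and the robot is clear of everything.

```bash
python3 -c "
from bench import ctrl
print(ctrl.close_job())"
```

```text
the job is handed in; nothing more can be done
None
```

The job is handed in at about 35 s robot time: both bushings stand flange-down in their matching tote compartments, and the jar and tin are back upright on their starting spots by the final picture, but no verdict came back.

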